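# Clamp a tube in the tilted weld fixture

### The arm

A 7-joint arm with a two-finger parallel gripper is mounted at the origin on the work surface. World frame = base frame: x ahead of the robot, y to its left, z up, the work surface at z = 0. Lengths are in m, angles in degrees, forces in N, time in s.
With the tool pointing down it reaches from about 0.425 to 0.875 m from the base axis. Payload 4.7 kg.
Tool frame: the origin (TCP) lies between the finger pads; the fingertips stand 19 mm ahead of it and the grasp point (between the pads) is the TCP; x points along the fingers, z is the direction in which the jaws open and shut, and the axes are right-handed (so a half turn about x gives the same grasp; the last joint's range is limited). The gripper opens to 87 mm and grips with 3 to 60 N. Pads are 19 mm wide; open, the fingers measure 117 mm over their backs; the gripper's body (75 mm by 190 mm) begins 51 mm behind the grasp point.
Start: joints at [-66.228, 18.392, -4.016, 83.108, 1.295, 78.541, -3.26], TCP at [0.254, 0.598, 0.242] pointing down, gripper open.
Joint ranges: [-163.93, 163.93], [-17.29, 119.83], [-79.2, 71.16], [3.27, 140.29], [-89.18, 269.18], [5.43, 117.66], [-154.24, 154.24]. Speed limits (degrees/s): [147.25, 147.25, 180, 180, 180, 180, 180].

### API

Orientations are given as [roll, pitch, yaw] about the fixed x, y, z axes, in that order (R = Rz(yaw) Ry(pitch) Rx(roll)).
In Python, from cell import monitor, read_camera, camera_model, env, regions_of gives the robot as it stands. The module is installed in compiled form; this text tells all that it offers.
- The arm moves only by the tool step_arm, never from a script. Its argument "deltas" is a list of rows, each a list of 5 numbers: the gripper's target within -1 to 1 (fully open at 1, half-way at 0, shut at -1), then the shift along the tool's x, y, z in m, then the turn about the tool's x in degrees. A call has 1 to 12 rows; each row is the pose to reach, as a shift and turn from the pose commanded when the call began, along the tool's axes at that moment; what a row does not reach only later rows make up. A row lasts 1/8 s, in which the tool goes at most 62.5 mm and 10.7 degrees, less where a joint would pass 70% of its speed; a pose out of reach is approached as far as the arm can. A call with a gripper value outside its range is refused whole. The fingers move at their own pace and stop on an object; "newtons" is the grip in N (left out, the last holds). Time passes only in rows, so rows that repeat a pose let the fingers close. It gives the time, the measured TCP pose, the force and the opening at its end, in the units of the state.
- monitor.get_obs(): the state, without advancing time (a new reading comes with each control period).
- read_camera(name): name is "side" or "top"; returns (picture, depth): 400x640x3 uint8, red, green, blue; 400x640 float32, m along the optical axis (not along the pixel's ray), 0 where there is no reading.
- camera_model(name): a dict with "fx", "fy", "cx", "cy" (pixels), "k1" (the pictures are not rectified: a ray, as slopes to the right and down, at radius r is drawn at 1 + k1 r^2 times it, then the intrinsics apply), "xyz" and "attitude" of the camera in the world. Camera axes: x right, y down, z forward; pixel columns grow to the right and rows downward; lengths in m; the calibration is good to about 2 mm. A picture is of the moment at which its call begins. camera_model takes no time and is no camera call.
- env.sign_off(): hands the job in, once; it reports no verdict.
Trained networks look in the newest picture that a camera, given by its name, has taken for a name from the list of things; names that differ only in an ending like _2 or _b are one class to them, and where a whole thing is asked for, a point or a joint stands for the part that bears it (a point fixed in the world has none). Each returns a list of dicts, best first, with "p" (0 to 1); they miss things now and then, are a little off and sometimes report something else, mostly with a low value. They report only what shows in the picture. A call takes as long as a camera call. They do not tell look-alikes from the thing itself.
- regions_of(camera, thing): "pixels" (400x640 bool, what is visible of it) and "pixel" ([column, row] in pixels, amid what is visible of it).
The state is a dict: "time_s": time; "qpos": joint angles; "joint_velocities": joint speeds; "effort": joint torques, N m; "tool_pos": TCP position; "tool_rot": TCP orientation; "force": force on the tool from outside, world axes, zero at the start; "wrist_torque": the same for the moment, N m; "grip_width": finger opening in m.
Only numpy, scipy, OpenCV 4.12 (cv2) and the standard library are available. Lean on these libraries where they do the work, as an engineer would, in place of code of your own. Each camera call takes 0.05 s, during which the arm holds its last target. There are 200 camera calls.

### The job

Clamp the blue-grey square tube in the tilted weld fixture: squeeze the yellow clutch tab against its lug and slide the jaw open, lay the tube flat on the plate, resting against both brass pins between the two clamp pads, then squeeze the tab again, slide the jaw up until the tube is held snugly against both pads, and let go so that the clutch locks. Keep the tab squeezed whenever the jaw slides (never force it along locked), do not drop the tube, and leave the other things on the bench where they are.

Things in the scene. Friction and masses are not known exactly. Their poses are not given: they have to be found in the camera images.
- tube_center (a point): centre of the loose blue-grey square steel tube to be clamped: 130 mm long (its own x), 40 x 40 mm outside, 3 mm wall, open ends, about 0.43 kg; it starts lying flat on the bench (centre 20 mm up) among other offcuts, at any yaw
- tube: the same tube; origin at the centre of its underside as it lies at the start, x along its length, z up
- fixture: grey fixture stand fixed to the bench, base 220 (x) x 420 (y) mm; origin at the centre of its base on the bench. It carries the plate, tilted 25 degrees about the fixture's y so that its face looks up and back towards the robot
- plate: tilted plate, 220 (x) x 460 (y) x 12 mm with a grid of dark 16 mm holes; origin at the centre of its upper face, 165 mm over the bench; x points up the slope, y along the clamp bar (the way the jaw opens), z straight out of the face. All points of the fixture and jaw have these axes
- seat (a point): where the centre of the clamped tube belongs, 20 mm out of the plate's face, at (-57, -65, 20) mm in the plate's frame; the tube's length lies along y. There it rests on the plate, its lower side touches both pins and its -y end touches the fixed pad
- pin_a (a point): foot of the brass locating pin nearer the fixed pad: 16 mm diameter, 16 mm high out of the plate; 28 mm down the slope from the seat's centre line, 40 mm to -y of the seat
- pin_b (a point): foot of the other brass pin, the same size, 40 mm to +y of the seat
- fixed_pad (a point): centre of the face of the fixed steel pad (34 mm disc looking to +y), 65 mm to -y of the seat. Behind it a red arm 26 mm thick, 38 mm high out of the plate, runs from 11 mm past the tube's lower face up the slope to the bar; beyond it, 82 mm to -y of this face, is a screw with a T-handle 90 mm long along x, 26 mm high out of the plate
- clamp_bar: clamp bar with the fixed head, same origin as the plate: steel bar 35 (x) x 11 (z) mm along y at x = +60 mm, its top 26 mm out of the plate; red fixed head 54 x 40 mm on it at y -176 to -136, 46 mm high
- jaw (a joint): sliding jaw: clear opening between fixed and sliding pad in m, 0 (shut) to 0.200, grows along +y. Locked unless the clutch tab is squeezed; then slides stiffly, with about 10 N of friction. Its red arm (26 mm thick behind a 6 mm pad, 38 mm high out of the plate) runs from 11 mm past the tube's lower face up the slope to the bar
- jaw_pad (a point): centre of the sliding pad's face (34 mm disc looking to -y at the fixed pad)
- jaw_grip (a point): where to squeeze: over the bar, 80 mm out of the plate, moves with the jaw. Fingers close along y: a fixed red lug (30 mm wide, 8 thick) has its outer face 15.5 mm to -y; the yellow tab (28 wide, 6 thick) has its outer face 26 mm to +y when locked, 15.5 when squeezed upright. Both end 20 mm further out; the red head (69 mm along y, 54 along x) tops out 34 mm nearer the plate
- clutch (a joint): clutch tab angle in rad: 0 locked (sprung, leaning out), 0.20 squeezed fully upright, 31 mm over lug and tab. A spring pushes it out with 7 N (locked) to 9 N (full) at the squeezing height; the jaw is free above about 0.03 and locks by itself (holding some 90 N) when the tab is let go
- angle_iron: rusty angle-iron offcut, 80 x 40 x 40 mm, origin centre of underside; leave alone
- pipe_stub: dark pipe offcut standing upright, 60 mm diameter, 70 mm high, origin centre of underside; leave alone
- spray_can: yellow spray can standing upright, 66 mm diameter, 190 mm high, origin centre of underside; leave alone
- chipping_hammer: chipping hammer lying on the bench, 290 mm along its x (from -150 to +136), head 100 mm wide, 22 mm high, origin on the underside; leave alone
- wire_brush: wire brush with wooden back, 260 mm along its x, 28 mm wide, 42 mm high, origin centre of underside; leave alone
- weld_magnet: red arrow-shaped welding magnet lying flat, 120 x 120 mm, 20 mm high, origin on the underside; leave alone
- pliers: welding pliers with blue grips lying flat, 210 mm along x, 75 mm wide, 18 mm high, origin on the underside at the pivot; leave alone
Things that resemble listed ones, but are neither listed nor needed, are in the scene too. There is more than one size of the tube; the job needs the middle-sized.

How it is judged:
By the outcome, as a careful person would: the job done as asked, in the order asked, and still so for the second after the job is handed in, with the robot touching nothing.
It also fails if it takes over 59 s, if anything falls off the work surface, if the arm or the gripper's body presses on something with over 40 N, if the wrist force passes 120 N, or if a joint passes its speed limit or range.

## Working session

There is one attempt and no reset: what is moved stays moved. The work goes in short steps, Python scripts to look and compute and a tool call to move; the robot and the scene stay as the last step left them, time stands still between calls to the robot, and variables do not carry over. Pictures are saved under pics/ and viewed, about 8 in all and at most 12, crops included, and the job is handed in when it is done.

Besides the shell and the picture viewer there is one more tool, called as name(argument=value, ...), one argument or row to a line, values as JSON. step_arm: Moves the arm, as the interface text tells. Its arguments: {"type":"object","properties":{"deltas":{"type":"array"},"newtons":{"type":"number"}},"required":["deltas"]}

```bash
mkdir -p pics; cat > h.py <<'E'
import numpy as np, cv2
from scipy.spatial.transform import Rotation as R
from cell import monitor, read_camera, camera_model, env, regions_of
def rot(a): return R.from_euler('xyz',a,degrees=True).as_matrix()
def cloud(name,d):
    m=camera_model(name); K=np.array([[m['fx'],0,m['cx']],[0,m['fy'],m['cy']],[0,0,1.]])
    v,u=np.mgrid[0:400,0:640]
    x=(u-m['cx'])/m['fx'];y=(v-m['cy'])/m['fy'];X,Y=x.copy(),y.copy()
    for _ in range(10):
        s=1+m['k1']*(X*X+Y*Y);X,Y=x/s,y/s
    P=np.stack([X*d,Y*d,d],-1)@rot(m['attitude']).T+np.array(m['xyz'])
    P[d==0]=np.nan
    return P
def proj(name,p):
    m=camera_model(name);q=(np.atleast_2d(p)-m['xyz'])@rot(m['attitude'])
    a=q[:,:2]/q[:,2:];a=a*(1+m['k1']*(a**2).sum(1,keepdims=True))
    return a*[m['fx'],m['fy']]+[m['cx'],m['cy']]
E
python3 - <<'E'
from h import *
for n in('side','top'):
    print(n,camera_model(n))
    p,d=read_camera(n);cv2.imwrite(f'pics/{n}0.png',p[:,:,::-1]);np.save(f'{n}_d.npy',d);np.save(f'{n}_p.npy',p);P=cloud(n,d)
    for t in('tube','jaw','clutch','pin_a','fixed_pad','jaw_pad','plate','clamp_bar','fixture'):
        for r in regions_of(n,t)[:5]:
            if r['p']<.2: continue
            q=P[r['pixels']];print(n,t,round(r['p'],2),np.round(r['pixel']),r['pixels'].sum(),np.nanmedian(q,0).round(3),np.nanmin(q,0).round(3),np.nanmax(q,0).round(3))
print(monitor.get_obs())
E
```

```text
side {'fx': 456.23906555579237, 'fy': 456.23906555579237, 'cx': 319.2658502267895, 'cy': 208.396760945951, 'k1': -0.1100981221675513, 'xyz': array([0.29826247, 0.95117974, 1.26725186]), 'attitude': array([-139.12473625,   -0.55634534, -164.05295635])}
side tube 0.72 [397. 175.] 270 [ 0.34  -0.327  0.03 ] [ 0.291 -0.368 -0.002] [ 0.388 -0.3    0.04 ]
side tube 0.6 [334. 174.] 379 [ 0.578 -0.251  0.039] [ 0.522 -0.307 -0.004] [ 0.64  -0.202  0.049]
side tube 0.58 [375. 288.] 1020 [0.324 0.202 0.058] [ 0.283  0.07  -0.004] [0.377 0.312 0.069]
side tube 0.46 [292. 214.] 964 [0.613 0.099 0.213] [0.513 0.022 0.121] [0.678 0.153 0.29 ]
side tube 0.41 [272. 364.] 1007 [0.556 0.526 0.02 ] [ 0.445  0.456 -0.005] [0.74  0.586 0.107]
side jaw 0.61 [293. 212.] 980 [0.613 0.098 0.213] [0.513 0.028 0.128] [0.684 0.153 0.29 ]
side clutch 0.68 [286. 207.] 103 [0.62  0.14  0.262] [0.598 0.104 0.235] [0.642 0.148 0.288]
side pin_a 0.89 [294. 239.] 8717 [0.595 0.171 0.173] [ 0.464 -0.287 -0.005] [0.82  0.375 0.29 ]
side fixed_pad 0.97 [292. 238.] 8686 [0.596 0.171 0.174] [ 0.464 -0.283 -0.005] [0.809 0.
[... 2195 characters left out ...]
97 0.434 0.29 ]
{'time_s': 1.0, 'qpos': array([-66.22823222,  18.39086751,  -4.01939636,  83.10837175,
         1.29519768,  78.53933622,  -3.26002053]), 'joint_velocities': array([-0.02024271,  0.0432503 ,  0.0708283 ,  0.00456139,  0.07295483,
        0.0712922 , -0.04046103]), 'effort': array([ 4.27096384e-04, -4.91111326e+01, -4.02960638e-01, -3.12782371e+01,
       -6.37376821e-02,  3.35672207e-02,  1.29089622e-05]), 'tool_pos': array([0.25360071, 0.59851038, 0.24159176]), 'tool_rot': array([-15.72065341,  89.99316258,  51.3195398 ]), 'force': array([-0.32380134,  0.70703179,  0.15695769]), 'wrist_torque': array([-0.02600054, -0.06122375, -0.02542289]), 'grip_width': 0.0871788647097533}
```

View pics/top0.png

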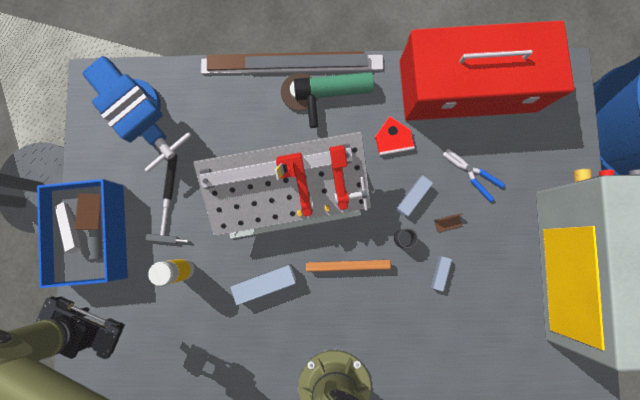

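View pics/side0.png

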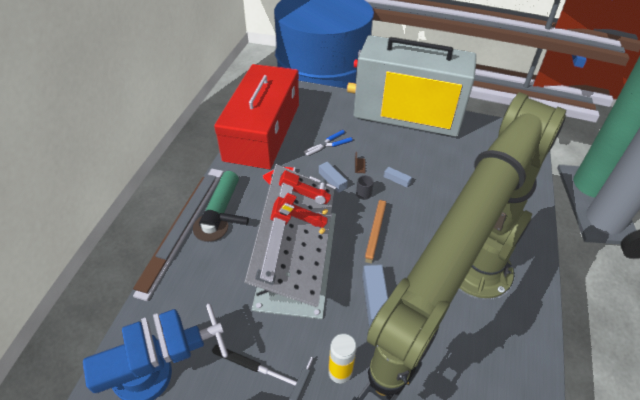

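```bash
cat > m.py <<'E'
from h import *
def plate_fit(n):
    P=cloud(n,np.load(f'{n}_d.npy'))
    r=regions_of(n,'plate')[0]['pixels']; r=cv2.dilate(r.astype(np.uint8),np.ones((9,9)))>0
    q=P[r];q=q[~np.isnan(q[:,0])]
    best=None;rng=np.random.default_rng(0)
    for _ in range(400):
        a,b,c=q[rng.integers(len(q),size=3)];v=np.cross(b-a,c-a)
        if np.linalg.norm(v)<1e-6: continue
        v/=np.linalg.norm(v);v*=np.sign(v[2])
        if not .8<v[2]<.97: continue
        k=abs((q-a)@v)<.003
        if best is None or k.sum()>best.sum(): best=k
    w=q[best];c=w.mean(0);nz=np.linalg.svd(w-c)[2][2];nz*=np.sign(nz[2])
    tilt=np.degrees(np.arccos(nz[2]));yw=np.degrees(np.arctan2(-nz[1],-nz[0]))
    y=np.cross([0,0,1],-nz*[1,1,0]);y/=np.linalg.norm(y);x=np.cross(y,nz)
    uv=np.stack([(w-c)@x,(w-c)@y],1)
    rc=cv2.minAreaRect((uv*1000).astype(np.float32))
    print(n,'tilt',tilt,'yaw',yw,'rect',rc,len(w),'pct',np.percentile(uv,[.3,99.7],axis=0).round(4))
    o=c+x*rc[0][0]/1000+y*rc[0][1]/1000
    print(' origin',o.round(4),nz.round(3))
    return P
def axes(yw):
    return rot([0,0,yw])@rot([0,-25,0])
if __name__=='__main__':
  for n in('side','top'):
    p,d=read_camera(n);np.save(f'{n}_d.npy',d)
    P=plate_fit(n)
    for r in regions_of(n,'tube')[:5]:
        q=P[r['pixels']];q=q[~np.isnan(q[:,0])]
        t=q[(q[:,2]>.034)&(q[:,2]<.046)]
        if len(t)<100 or t[:,0].mean()<.45: continue
        print(n,'tube',cv2.minAreaRect((t[:,:2]*1000).astype(np.float32)),t.mean(0),len(t))
  im=cv2.resize(np.load('top_p.npy')[125:245,190:380],None,fx=4,fy=4,interpolation=cv2.INTER_CUBIC)
  cv2.imwrite('pics/plate.png',im[:,:,::-1])
E
python3 m.py
```

```text
side tilt 24.71520056815189 yaw 8.626668858517155 rect ((5.788360595703125, -59.12284851074219), (221.6230010986328, 461.6359558105469), 0.3610321879386902) 4536 pct [[-0.1044 -0.2859]
 [ 0.116   0.1706]]
 origin [0.5984 0.1324 0.1666] [-0.413 -0.063  0.908]
side tube ((579.2890625, -258.87298583984375), (46.52641296386719, 134.37513732910156), 51.20035934448242) [ 0.57786939 -0.25577278  0.04097796] 268
top tilt 25.073600858205594 yaw 9.232344025087817 rect ((3.7761917114257812, -14.147064208984375), (461.012939453125, 221.1751708984375), 89.95011138916016) 7838 pct [[-0.1056 -0.2433]
 [ 0.1138  0.215 ]]
 origin [0.6017 0.131  0.1651] [-0.418 -0.068  0.906]
top tube ((583.1328125, -260.530029296875), (39.96046447753906, 131.2911834716797), 51.753021240234375) [ 0.58260277 -0.25985934  0.03998098] 532
```

View pics/plate.png

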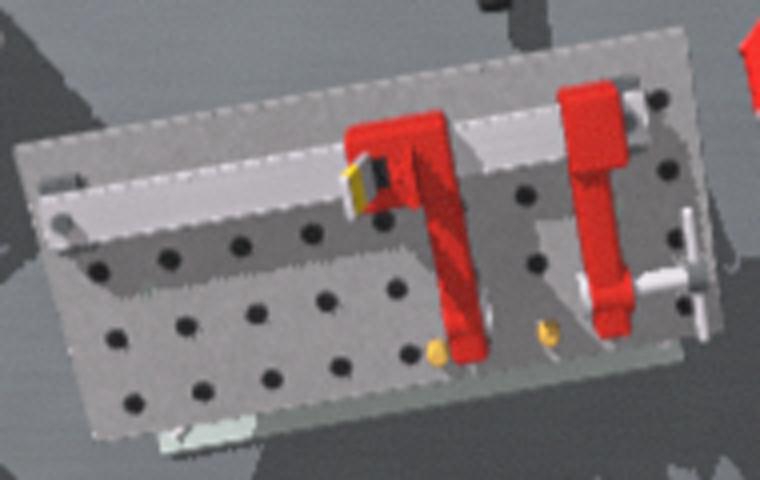

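```bash
cat >> h.py <<'E'
O={'top':np.array([.6017,.131,.165]),'side':np.array([.5984,.1324,.1655])};YW=9.1
A=rot([0,0,YW])@rot([0,-25,0]); O0=np.array([.6005,.1315,.165])
def pl(p,o=O0): return (p-o)@A
def wd(p,o=O0): return o+A@np.array(p)
E
python3 - <<'E'
from h import *
for n in('top','side'):
    p=np.load(f'{n}_p.npy').astype(int);Q=pl(cloud(n,np.load(f'{n}_d.npy')),O[n])*1000
    r,g,b=p[...,0],p[...,1],p[...,2]
    inb=(abs(Q[...,0])<115)&(abs(Q[...,1])<235)
    red=(r>100)&(g<70)&(b<70)&inb; yel=(r>130)&(g>110)&(b<90)&inb
    f=lambda m:(Q[m].min(0).round(),np.median(Q[m],0).round(1),Q[m].max(0).round(),m.sum())
    print(n,'tab',f(yel&(Q[...,2]>50)));
    k=(Q[...,2]>52)&(Q[...,2]<110)&inb; print(' allhigh',f(k),np.histogram(Q[k][:,1],bins=np.arange(-40,60,4)))
    k=red&(abs(Q[...,2]-38)<4)&(Q[...,0]<20); y=Q[k][:,1]
    print(' arms y',np.histogram(y,bins=np.arange(-180,60,5)))
    k=red&(abs(Q[...,2]-46)<4)&(Q[...,0]>35)&(Q[...,0]<85); print(' heads y',np.histogram(Q[k][:,1],bins=np.arange(-190,60,5)))
    k=yel&(Q[...,2]<25)&(Q[...,2]>8); print(' pins',Q[k].round()[::4].tolist())
print('seat',wd([-.057,-.065,.02]),'foot',wd([-.057,-.065,0]))
E
```

```text
top tab (array([49., -1., 77.]), array([63.5,  1.7, 86.8]), array([ 74.,   4., 102.]), np.int64(28))
 allhigh (array([  46., -165.,   52.]), array([62.1, -4.1, 87.9]), array([ 75.,  10., 104.]), np.int64(166)) (array([14, 29, 14,  7,  5,  0,  0,  0, 12, 27, 26, 20, 10,  0,  0,  0,  0,
        0,  0,  0,  0,  0,  0,  0]), array([-40, -36, -32, -28, -24, -20, -16, -12,  -8,  -4,   0,   4,   8,
        12,  16,  20,  24,  28,  32,  36,  40,  44,  48,  52,  56]))
 arms y (array([ 0,  0,  1, 24, 61, 66, 63, 65, 32,  0,  0,  0,  0,  0,  0,  0,  0,
        0,  0,  0,  0,  0,  0,  3, 61, 67, 62, 66, 50,  0,  0,  0,  0,  0,
        0,  0,  0,  0,  0,  0,  0,  0,  0,  0,  0,  0,  0]), array([-180, -175, -170, -165, -160, -155, -150, -145, -140, -135, -130,
       -125, -120, -115, -110, -105, -100,  -95,  -90,  -85,  -80,  -75,
        -70,  -65,  -60,  -55,  -50,  -45,  -40,  -35,  -30,  -25,  -20,
        -15,  -10,   -5,    0,    5,   10,   15,   20,   25,   30,   35,
         40,   45,   50,   55]))
 heads y (array([ 0,  0,  0, 29, 35, 36, 33, 38, 33, 34, 24,  0,  0,  0,  0,  0,  0,
      
[... 1846 characters left out ...]
3,  7,  6,  2,  4,  9,  4,  5,
        5,  9,  5, 10, 23, 20,  2,  0,  0,  0,  0,  0,  0,  0,  0]), array([-190, -185, -180, -175, -170, -165, -160, -155, -150, -145, -140,
       -135, -130, -125, -120, -115, -110, -105, -100,  -95,  -90,  -85,
        -80,  -75,  -70,  -65,  -60,  -55,  -50,  -45,  -40,  -35,  -30,
        -25,  -20,  -15,  -10,   -5,    0,    5,   10,   15,   20,   25,
         30,   35,   40,   45,   50,   55]))
 pins [[-83.0, -112.0, 13.0], [-82.0, -106.0, 15.0], [-85.0, -101.0, 17.0], [-83.0, -98.0, 8.0], [-85.0, -32.0, 14.0], [-81.0, -20.0, 19.0], [-85.0, -18.0, 18.0], [-86.0, -17.0, 9.0]]
seat [0.55142495 0.05781092 0.15903691] foot [0.55977093 0.05914773 0.14091076]
```

```bash
cat >> h.py <<'E'
def az(v): return np.degrees(np.arctan2(v[1],v[0]))
def go(target,zaz=None,flip=False):
    s=monitor.get_obs();T=rot(s['tool_rot']);d=T.T@(np.array(target)-s['tool_pos'])
    print('t',round(s['time_s'],2),'pos',s['tool_pos'].round(4),'zaz',az(T[:,2]).round(1),'F',s['force'].round(1),'w',round(s['grip_width'],4),'q',s['qpos'].round(0))
    print(' delta',d.round(4),end=' ')
    if zaz is not None:
        # turn about tool x (down): positive turn lowers azimuth
        a=-(zaz-az(T[:,2]));opts=[(a+90)%180-90,(a+90)%180-90+180,(a+90)%180-90-180]
        print('turn opts',np.round(opts,1),end='')
    print()
E
python3 - <<'E'
from h import *
g=wd([.06,-.020,.080]);print('grip',g,'jaw dir az',az(A[:,1]))
go(g,az(A[:,1]));go(g+[0,0,.08],az(A[:,1]))
print(rot(monitor.get_obs()['tool_rot']).round(3))
E
```

```text
grip [0.62397328 0.11500488 0.26286172] jaw dir az 99.10000000000001
t 1.3 pos [0.2536 0.5985 0.2416] zaz 67.0 F [ 0.5 -0.3  1.3] w 0.0868 q [-66.  18.  -4.  83.   1.  79.  -3.]
 delta [-0.0213 -0.5296 -0.3007] turn opts [ -32.1  147.9 -212.1]
t 1.3 pos [0.2536 0.5985 0.2416] zaz 67.0 F [ 0.5 -0.3  1.3] w 0.0868 q [-66.  18.  -4.  83.   1.  79.  -3.]
 delta [-0.1013 -0.5296 -0.3007] turn opts [ -32.1  147.9 -212.1]
[[ 0.    -0.921  0.39 ]
 [ 0.     0.39   0.921]
 [-1.    -0.     0.   ]]
```

step_arm(
  deltas=[
    [1,-0.06,0,0,0],
    [1,-0.1,-0.53,-0.3,-32],
    [1,-0.1,-0.53,-0.3,-32],
    [1,-0.1,-0.53,-0.3,-32],
    [1,-0.1,-0.53,-0.3,-32],
    [1,-0.1,-0.53,-0.3,-32],
    [1,-0.1,-0.53,-0.3,-32],
    [1,-0.1,-0.53,-0.3,-32],
    [1,-0.1,-0.53,-0.3,-32],
    [1,-0.1,-0.53,-0.3,-32],
    [1,-0.1,-0.53,-0.3,-32],
    [1,-0.1,-0.53,-0.3,-32],
  ],
  newtons=30,
)

```text
time_s: 2.8
tool_pos: [0.6267, 0.1091, 0.3414]
tool_rot: [-170.7, 89.8, -72.2]
force: [-1.1, 0.3, -0.6]
grip_width: 0.0872
```

```bash
python3 - <<'E'
from h import *
g=wd([.06,-.020,.080]);go(g,az(A[:,1]))
E
```

```text
t 2.8 pos [0.6267 0.1091 0.3414] zaz 98.5 F [-1.1  0.3 -0.6] w 0.0872 q [-25.  15.  16.  76.  -4.  89.  89.]
 delta [0.0786 0.0019 0.0065] turn opts [  -0.6  179.4 -180.6]
```

step_arm(
  deltas=[
    [1,0.04,0.002,0.0065,-0.6],
    [1,0.079,0.002,0.0065,-0.6],
    [1,0.079,0.002,0.0065,-0.6],
    [0.2,0.079,0.002,0.0065,-0.6],
    [0.2,0.079,0.002,0.0065,-0.6],
  ],
  newtons=30,
)

```text
time_s: 3.42
tool_pos: [0.6226, 0.1219, 0.265]
tool_rot: [-83.5, 89.8, 16.1]
force: [0.3, 0.2, 0.2]
grip_width: 0.0743
```

```bash
python3 - <<'E'
from h import *
g=wd([.06,-.020,.080]);go(g,az(A[:,1]))
ims=[]
for n in('top','side'):
    p,d=read_camera(n);u,v=proj(n,g)[0].astype(int);print(u,v)
    ims.append(cv2.resize(p[v-40:v+40,u-50:u+50],None,fx=4,fy=4,interpolation=cv2.INTER_CUBIC))
cv2.imwrite('pics/grip1.png',np.hstack(ims)[:,:,::-1])
E
```

```text
t 3.42 pos [0.6226 0.1219 0.265 ] zaz 99.6 F [0.3 0.2 0.2] w 0.0743 q [-26.  16.  15.  84.  -4.  80.  89.]
 delta [ 0.0022 -0.0002 -0.0071] turn opts [   0.5  180.5 -179.5]
287 170
287 201
```

View pics/grip1.png

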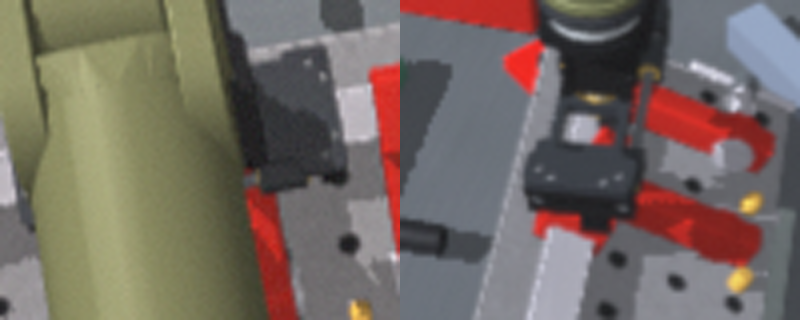

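step_arm(
  deltas=[
    [0.4,0.002,0,-0.007,0.5],
    [0.2,0.002,0,-0.007,0.5],
    [-0.3,0.002,0,-0.007,0.5],
    [-0.4,0.002,0,-0.007,0.5],
    [-0.4,0.002,0,-0.007,0.5],
    [-0.4,0.002,0,-0.007,0.5],
  ],
  newtons=30,
)

```text
time_s: 4.28
tool_pos: [0.6233, 0.1121, 0.2613]
tool_rot: [-159.2, 89.9, -60.2]
force: [0.6, -6.1, 5.4]
grip_width: 0.0305
```

```bash
python3 - <<'E'
from h import *
g=wd([.06,-.020,.080]);go(g,az(A[:,1]))
E
```

```text
t 4.28 pos [0.6233 0.1121 0.2613] zaz 99.0 F [ 0.6 -6.1  5.4] w 0.0305 q [-25.  16.  16.  85.  -4.  80.  90.]
 delta [-0.0016 -0.0011  0.0028] turn opts [-1.000e-01  1.799e+02 -1.801e+02]
```

step_arm(
  deltas=[
    [-0.5,0,0,0.006,0],
    [-0.5,0,0,0.014,0],
    [-0.5,0,0,0.024,0],
    [-0.5,0,0,0.036,0],
    [-0.5,0,0,0.048,0],
    [-0.5,0,0,0.06,0],
    [-0.5,0,0,0.072,0],
    [-0.5,0,0,0.084,0],
    [-0.5,0,0,0.096,0],
    [-0.5,0,0,0.106,0],
    [-0.5,0,0,0.112,0],
    [-0.5,0,0,0.112,0],
  ],
)

```text
time_s: 5.78
tool_pos: [0.6056, 0.2217, 0.2612]
tool_rot: [176.0, 89.8, -85.1]
force: [-1.5, -7.6, 5.6]
grip_width: 0.0308
```

```bash
python3 - <<'E'
from h import *
g=wd([.06,.095,.080]);go(g,az(A[:,1]));print(pl(monitor.get_obs()['tool_pos']))
E
```

```text
t 5.78 pos [0.6056 0.2217 0.2612] zaz 99.0 F [-1.5 -7.6  5.6] w 0.0308 q [-33.  17.  13.  83.  -4.  80.  79.]
 delta [-0.0017 -0.0012  0.0067] turn opts [-1.000e-01  1.799e+02 -1.801e+02]
[0.05817715 0.088289   0.07905709]
```

step_arm(
  deltas=[
    [0.3,0,0,0,0],
    [0.7,0,0,0,0],
    [1,0,0,0,0],
    [1,-0.05,0,0,0],
    [1,-0.1,0,0,0],
  ],
)

```text
time_s: 6.4
tool_pos: [0.6043, 0.2252, 0.3604]
tool_rot: [107.8, 89.8, -153.1]
force: [0.2, 1.0, 0.5]
grip_width: 0.0729
```

```bash
python3 - <<'E'
from h import *
go([.582,-.260,.16],51.75)
E
```

```text
t 6.4 pos [0.6043 0.2252 0.3604] zaz 99.2 F [0.2 1.  0.5] w 0.0729 q [-33.  16.  13.  73.  -4.  91.  79.]
 delta [ 0.2011  0.0986 -0.4753] turn opts [  47.4  227.4 -132.6]
```

step_arm(
  deltas=[
    [1,0,0.099,-0.475,47],
    [1,0,0.099,-0.475,47],
    [1,0,0.099,-0.475,47],
    [1,0,0.099,-0.475,47],
    [1,0,0.099,-0.475,47],
    [1,0.0,0.099,-0.475,47],
    [1,0.1,0.099,-0.475,47],
    [1,0.2,0.099,-0.475,47],
    [1,0.2,0.099,-0.475,47],
    [1,0.2,0.099,-0.475,47],
    [1,0.2,0.099,-0.475,47],
    [1,0.2,0.099,-0.475,47],
  ],
)

```text
time_s: 7.9
tool_pos: [0.5838, -0.2588, 0.1622]
tool_rot: [-53.2, 89.9, -1.0]
force: [0.4, 0.2, 0.8]
grip_width: 0.0872
```

```bash
python3 - <<'E'
from h import *
go([.582,-.260,.035],51.75)
ims=[]
for n in('top','side'):
    p,d=read_camera(n);u,v=proj(n,[.582,-.26,.04])[0].astype(int);np.save(f'{n}_d.npy',d)
    ims.append(cv2.resize(p[v-60:v+60,u-70:u+70],None,fx=2.8,fy=2.8,interpolation=cv2.INTER_CUBIC))
    P=cloud(n,d)
    for r in regions_of(n,'tube')[:5]:
        q=P[r['pixels']];q=q[~np.isnan(q[:,0])]
        t=q[(q[:,2]>.034)&(q[:,2]<.046)&(q[:,0]>.45)]
        if len(t)>100: print(n,'tube',cv2.minAreaRect((t[:,:2]*1000).astype(np.float32)),len(t))
cv2.imwrite('pics/tube1.png',np.hstack(ims)[:,:,::-1])
E
```

```text
t 7.9 pos [ 0.5838 -0.2588  0.1622] zaz 52.2 F [0.4 0.2 0.8] w 0.0872 q [ -4.  22.  32.  92. -12.  70.  83.]
 delta [ 0.1271  0.0009 -0.0022] turn opts [   0.4  180.4 -179.6]
top tube ((582.9822387695312, -259.9140625), (39.7611198425293, 129.73997497558594), 51.489952087402344) 370
side tube ((578.94482421875, -258.7235107421875), (48.04251480102539, 134.61065673828125), 54.207908630371094) 272
```

View pics/tube1.png

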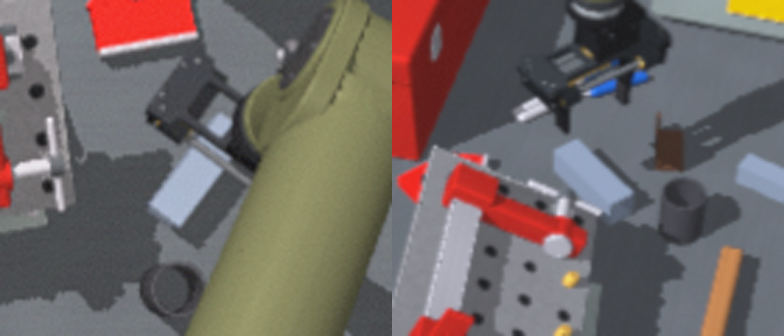

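step_arm(
  deltas=[
    [1,0.04,0.001,-0.002,0.4],
    [1,0.08,0.001,-0.002,0.4],
    [1,0.115,0.001,-0.002,0.4],
    [1,0.127,0.001,-0.002,0.4],
    [0.5,0.127,0.001,-0.002,0.4],
    [0.1,0.127,0.001,-0.002,0.4],
    [-0.2,0.127,0.001,-0.002,0.4],
    [-0.3,0.127,0.001,-0.002,0.4],
    [-0.3,0.127,0.001,-0.002,0.4],
    [-0.3,0.127,0.001,-0.002,0.4],
  ],
  newtons=30,
)

```text
time_s: 9.35
tool_pos: [0.5807, -0.2604, 0.0337]
tool_rot: [-44.7, 90.0, 7.1]
force: [-0.4, 0.1, 1.1]
grip_width: 0.0398
```

```bash
python3 - <<'E'
from h import *
go([.582,-.260,.035],51.5)
E
```

```text
t 9.35 pos [ 0.5807 -0.2604  0.0337] zaz 51.7 F [-0.4  0.1  1.1] w 0.0398 q [ -1.  29.  29.  98. -16.  57.  86.]
 delta [-0.0013 -0.0007  0.0011] turn opts [   0.2  180.2 -179.8]
```

step_arm(
  deltas=[
    [-0.3,-0.02,0,0,0],
    [-0.3,-0.06,0,0,0],
    [-0.3,-0.12,0,0,0],
    [-0.3,-0.18,0,0,0],
    [-0.3,-0.24,0,0,0],
    [-0.3,-0.3,0,0,0],
    [-0.3,-0.32,0,0,0],
    [-0.3,-0.32,0,0,0],
  ],
  newtons=45,
)

```text
time_s: 10.35
tool_pos: [0.5806, -0.261, 0.3557]
tool_rot: [-70.2, 89.8, -18.5]
force: [-0.1, -0.0, -5.1]
grip_width: 0.0397
```

```bash
cat >> h.py <<'E'
F=wd([-.057,-.065,0]);U=np.array([np.cos(np.radians(YW)),np.sin(np.radians(YW)),0]);V=np.array([-U[1],U[0],0])
def sp(u,v,z): return F+U*u+V*v+[0,0,z]   # m from seat foot: horizontal upslope, along plate y, up
def inseat(p): d=np.array(p)-F; return np.array([d@U,d@V,d[2]])
E
python3 - <<'E'
from h import *
go(sp(.002,.006,.085),9.1)
E
```

```text
t 10.35 pos [ 0.5806 -0.261   0.3557] zaz 51.7 F [-0.1 -0.  -5.1] w 0.0397 q [-4. 17. 34. 75. -9. 90. 80.]
 delta [0.1294 0.2182 0.2437] turn opts [  42.6  222.6 -137.4]
```

step_arm(
  deltas=[
    [-0.3,0,0.03,0.03,4],
    [-0.3,0,0.06,0.07,12],
    [-0.3,0,0.1,0.11,20],
    [-0.3,0,0.14,0.15,28],
    [-0.3,0,0.175,0.19,36],
    [-0.3,0,0.205,0.225,41],
    [-0.3,0,0.216,0.242,42.6],
    [-0.3,0,0.218,0.2435,42.6],
    [-0.3,0,0.218,0.2435,42.6],
    [-0.3,0,0.218,0.2435,42.6],
  ],
)

```text
time_s: 11.6
tool_pos: [0.5602, 0.0636, 0.3533]
tool_rot: [-127.9, 90.0, -118.9]
force: [-0.0, -1.2, -4.4]
grip_width: 0.0395
```

```bash
python3 - <<'E'
from h import *
go(sp(.002,.006,.075),9.1)
ims=[]
p,d=read_camera('side');cv2.imwrite('pics/hov.png',cv2.resize(p[100:320,200:450],None,fx=3,fy=2.7)[:,:,::-1])
P=cloud('side',d);print(P[~np.isnan(P)].size)
for r in regions_of('side','tube')[:6]:
    q=P[r['pixels']];print(round(r['p'],2),np.round(r['pixel']),np.nanmedian(q,0).round(3))
E
```

```text
t 11.6 pos [0.5602 0.0636 0.3533] zaz 9.0 F [-0.  -1.2 -4.4] w 0.0395 q [-32.   6.  25.  86.  -3.  89.   2.]
 delta [0.1374 0.0017 0.0009] turn opts [-1.000e-01  1.799e+02 -1.801e+02]
764829
0.77 [397. 175.] [ 0.338 -0.327  0.03 ]
0.68 [315. 184.] [0.554 0.101 0.36 ]
0.57 [376. 299.] [0.314 0.233 0.058]
```

View pics/hov.png

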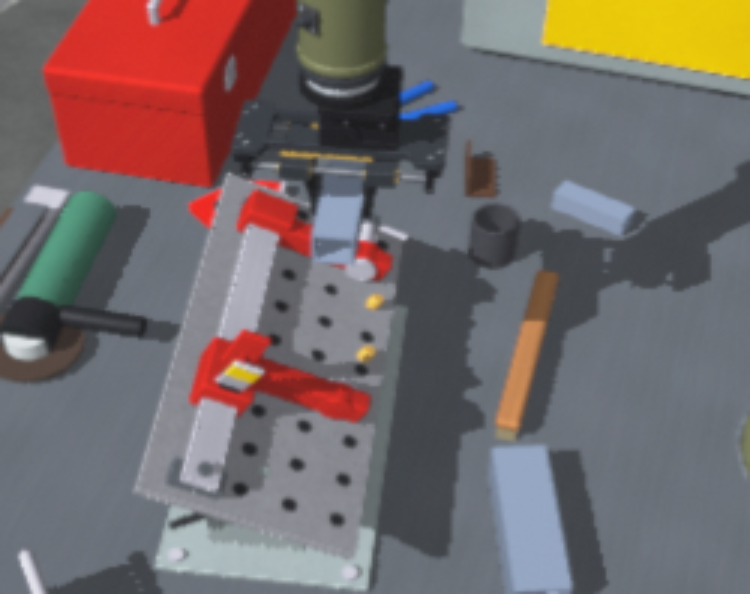

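step_arm(
  deltas=[
    [-0.3,0.03,0.0015,0.001,0],
    [-0.3,0.07,0.0015,0.001,0],
    [-0.3,0.11,0.0015,0.001,0],
    [-0.3,0.14,0.0015,0.001,0],
    [-0.3,0.152,0.0015,0.001,0],
    [-0.3,0.157,0.0015,0.001,0],
    [-0.3,0.158,0.0015,0.001,0],
    [-0.3,0.158,0.0015,0.001,0],
  ],
)

```text
time_s: 12.7
tool_pos: [0.5618, 0.0675, 0.1968]
tool_rot: [7.5, 89.9, 16.7]
force: [-0.7, -0.0, -5.7]
grip_width: 0.0398
```

```bash
python3 - <<'E'
from h import *
go(sp(.002,.006,.044),9.1);print(inseat(monitor.get_obs()['tool_pos']))
E
```

```text
t 12.7 pos [0.5618 0.0675 0.1968] zaz 9.1 F [-0.7 -0.  -5.7] w 0.0398 q [-32.  10.  25. 100.  -4.  71.   3.]
 delta [ 0.0119 -0.002  -0.0013] turn opts [   0.  180. -180.]
[0.00330475 0.00796189 0.05588032]
```

step_arm(
  deltas=[
    [-0.3,0.004,-0.002,-0.001,0],
    [-0.3,0.006,-0.002,-0.001,0],
    [-0.3,0.008,-0.002,-0.001,0],
    [-0.3,0.009,-0.002,-0.001,0],
    [-0.3,0.009,-0.002,-0.001,0],
  ],
)

```text
time_s: 13.32
tool_pos: [0.5603, 0.0653, 0.1865]
tool_rot: [-154.4, 90.0, -145.2]
force: [-0.4, 0.5, -5.2]
grip_width: 0.0398
```

```bash
python3 - <<'E'
from h import *
go(sp(.002,.006,.044),9.1);print(inseat(monitor.get_obs()['tool_pos']))
E
```

```text
t 13.32 pos [0.5603 0.0653 0.1865] zaz 9.1 F [-0.4  0.5 -5.2] w 0.0398 q [-31.  10.  25. 101.  -5.  70.   4.]
 delta [ 0.0016 -0.      0.0005] turn opts [   0.  180. -180.]
[0.0015216  0.00601603 0.04556195]
```

Not yet in contact; lower by 1 mm rows.

step_arm(
  deltas=[
    [-0.3,0.001,0,0,0],
    [-0.3,0.002,0,0,0],
    [-0.3,0.002,0,0,0],
  ],
)

```text
time_s: 13.7
tool_pos: [0.5604, 0.0653, 0.1849]
tool_rot: [25.5, 90.0, 34.7]
force: [-0.6, -0.6, -3.0]
grip_width: 0.0394
```

step_arm(
  deltas=[
    [-0.3,0.001,0,0,0],
    [-0.3,0.001,0,0,0],
  ],
)

```text
time_s: 13.95
tool_pos: [0.5605, 0.0653, 0.1848]
tool_rot: [34.8, 89.9, 44.0]
force: [-4.3, 0.1, 5.8]
grip_width: 0.0393
```

step_arm(
  deltas=[
    [-0.06,0,0,0,0],
    [-0.02,0,0,0,0],
    [0.02,0,0,-0.001,0],
    [0.06,0,0,-0.001,0],
    [0.1,0,0,-0.002,0],
    [0.15,0,0,-0.003,0],
    [0.2,0,0,-0.004,0],
    [0.25,0,0,-0.005,0],
    [0.3,0,0,-0.006,0],
    [0.36,0,0,-0.007,0],
    [0.42,0,0,-0.008,0],
    [0.46,0,0,-0.008,0],
  ],
  newtons=10,
)

```text
time_s: 15.45
tool_pos: [0.5527, 0.0641, 0.1838]
tool_rot: [9.7, 89.9, 18.8]
force: [-0.8, -0.9, -0.9]
grip_width: 0.0627
```

```bash
python3 - <<'E'
from h import *
go(sp(.002,.006,.044),9.1);print(inseat(monitor.get_obs()['tool_pos']))
p,d=read_camera('side');cv2.imwrite('pics/rel.png',cv2.resize(p[150:290,240:400],None,fx=4.5,fy=4,interpolation=cv2.INTER_CUBIC)[:,:,::-1])
E
```

```text
t 15.45 pos [0.5527 0.0641 0.1838] zaz 9.1 F [-0.8 -0.9 -0.9] w 0.0627 q [-32.   9.  25. 102.  -4.  70.   3.]
 delta [-0.0011 -0.      0.0082] turn opts [   0.  180. -180.]
[-0.00620599  0.00600334  0.04292119]
```

View pics/rel.png

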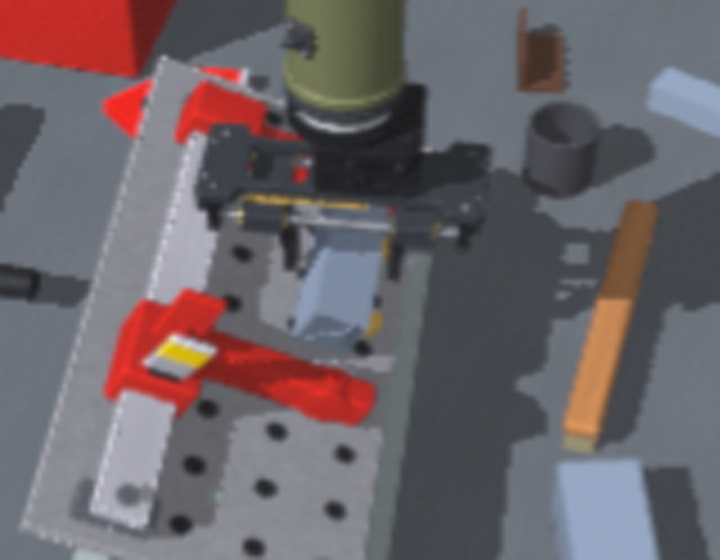

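```bash
cat > chk.py <<'E'
from h import *
def chk(n):
    p,d=read_camera(n);Q=pl(cloud(n,d),O[n])*1000
    c=p.astype(int);blue=(c[...,2]-c[...,0]>15)&(c[...,2]>90)
    k=(abs(Q[...,2]-40)<4)&(Q[...,0]>-100)&(Q[...,0]<-10)&(Q[...,1]>-135)&(Q[...,1]<20)&blue
    q=Q[k]
    if len(q)<20: print(n,'few',len(q));return p
    fit=np.linalg.lstsq(np.c_[q[:,:2],np.ones(len(q))],q[:,2],rcond=None)[0]
    print(n,len(q),'slope deg x,y',np.degrees(fit[:2]).round(2),'z@',np.median(q[:,2]).round(1),cv2.minAreaRect(q[:,:2].astype(np.float32)),np.percentile(q,[1,99],axis=0).round(1).tolist())
    return p
if __name__=='__main__':
    chk('side');chk('top')
E
python3 chk.py
```

```text
side 272 slope deg x,y [-0.36  0.42] z@ 40.8 ((-51.867950439453125, -54.60832595825195), (125.7129135131836, 40.681087493896484), 88.83740234375) [[-71.3, -109.7, 36.3], [-31.6, 6.5, 43.8]]
top 43 slope deg x,y [1.86 4.32] z@ 40.4 ((-52.76275634765625, -116.98654174804688), (39.610206604003906, 9.888837814331055), 1.0677471160888672) [[-72.1, -122.1, 36.5], [-33.9, -112.4, 43.1]]
```

step_arm(
  deltas=[
    [0.44,0,0,-0.004,0],
    [0.44,0.003,0,-0.005,0],
    [0.44,0.006,0,-0.006,0],
    [0.44,0.006,0,-0.008,0],
    [0.44,0.006,0,-0.009,0],
    [0.44,0.006,0,-0.01,0],
    [0.44,0.006,0,-0.01,0],
  ],
  newtons=15,
)

```text
time_s: 16.48
tool_pos: [0.5425, 0.0624, 0.1776]
tool_rot: [39.1, 90.0, 48.2]
force: [0.5, -0.1, -0.1]
grip_width: 0.0628
```

```bash
python3 - <<'E'
from h import *
import chk
go(sp(.002,.006,.044),9.1);print(inseat(monitor.get_obs()['tool_pos']));chk.chk('side')
E
```

```text
t 16.48 pos [0.5425 0.0624 0.1776] zaz 9.1 F [ 0.5 -0.1 -0.1] w 0.0628 q [-32.   8.  25. 104.  -4.  69.   3.]
 delta [-0.0073  0.      0.0185] turn opts [   0.  180. -180.]
[-0.01649297  0.00598302  0.03673924]
side 273 slope deg x,y [-0.1   0.32] z@ 40.9 ((-55.587730407714844, -51.23133850097656), (41.589576721191406, 118.73734283447266), 0.3597565293312073) [[-74.8, -106.3, 36.5], [-35.1, 6.7, 43.9]]
```

step_arm(
  deltas=[
    [0.44,0,0,-0.0005,0],
    [0.44,0,0,-0.001,0],
    [0.44,0,0,-0.0015,0],
    [0.44,0,0,-0.0015,0],
  ],
)

```text
time_s: 17.02
tool_pos: [0.5412, 0.0623, 0.1776]
tool_rot: [16.9, 90.0, 26.1]
force: [0.5, 0.5, 0.0]
grip_width: 0.0623
```

```bash
python3 - <<'E'
from h import *
import chk
go(sp(.002,.006,.044),9.1);print(inseat(monitor.get_obs()['tool_pos']));chk.chk('side')
E
```

```text
t 17.02 pos [0.5412 0.0623 0.1776] zaz 9.1 F [0.5 0.5 0. ] w 0.0623 q [-32.   8.  25. 104.  -4.  69.   3.]
 delta [-0.0073 -0.0001  0.0199] turn opts [   0.  180. -180.]
[-0.01786381  0.00605737  0.03671986]
side 272 slope deg x,y [-0.35  0.11] z@ 40.5 ((-56.608463287353516, -50.02634811401367), (41.76906204223633, 118.6275863647461), 0.7466515302658081) [[-76.4, -104.9, 36.3], [-36.5, 5.8, 43.8]]
```

Near −56.6 of −57; inch further until the force shows the pins.

step_arm(
  deltas=[
    [0.44,0,0,-0.0005,0],
    [0.44,0,0,-0.001,0],
    [0.44,0,0,-0.001,0],
  ],
)

```text
time_s: 17.45
tool_pos: [0.5406, 0.0622, 0.1778]
tool_rot: [3.8, 89.9, 13.0]
force: [1.1, 0.4, -0.1]
grip_width: 0.0632
```

```bash
python3 - <<'E'
from h import *
import chk
go(sp(.002,.006,.044),9.1);print(monitor.get_obs()['wrist_torque']);chk.chk('side')
E
```

```text
t 17.45 pos [0.5406 0.0622 0.1778] zaz 9.1 F [ 1.1  0.4 -0.1] w 0.0632 q [-32.   8.  25. 104.  -4.  69.   3.]
 delta [-0.0071 -0.      0.0205] turn opts [   0.  180. -180.]
[ 0.04625938 -0.53722891  0.00772533]
side 261 slope deg x,y [0.9  0.06] z@ 40.7 ((-56.655860900878906, -48.48666000366211), (41.8430061340332, 114.54910278320312), 0.09959916770458221) [[-77.3, -98.9, 36.3], [-35.9, 6.9, 43.7]]
```

step_arm(
  deltas=[
    [0.44,0,0,-0.0005,0],
    [0.44,0,0,-0.001,0],
    [0.44,0,0,-0.001,0],
    [0.44,0,0,-0.001,0],
  ],
)

```text
time_s: 18.0
tool_pos: [0.5401, 0.0621, 0.1781]
tool_rot: [3.1, 89.9, 12.2]
force: [4.4, 0.9, 0.9]
grip_width: 0.063
```

```bash
python3 - <<'E'
from h import *
import chk
go(sp(.002,.006,.044),9.1);print(monitor.get_obs()['wrist_torque']);chk.chk('side')
E
```

```text
t 18.0 pos [0.5401 0.0621 0.1781] zaz 9.1 F [4.4 0.9 0.9] w 0.063 q [-32.   8.  25. 104.  -4.  69.   3.]
 delta [-0.0067 -0.0001  0.021 ] turn opts [   0.  180. -180.]
[ 0.19438124 -1.16422754  0.02268055]
side 269 slope deg x,y [ 0.12 -0.42] z@ 40.8 ((-51.13844299316406, -48.786376953125), (52.22835159301758, 117.14653015136719), 1.4065200090408325) [[-77.1, -103.7, 36.3], [-36.6, 6.4, 43.9]]
```

step_arm(
  deltas=[
    [0.5,-0.002,0,0.003,0],
    [0.5,-0.015,0,0.005,0],
    [0.6,-0.04,0,0.005,0],
    [1,-0.1,0,0.005,0],
    [1,-0.15,0,0.005,0],
    [1,-0.18,0,0.005,0],
    [1,-0.18,0,0.005,0],
  ],
)

```text
time_s: 18.92
tool_pos: [0.5447, 0.0624, 0.3608]
tool_rot: [7.0, 89.8, 16.1]
force: [0.8, 0.2, -0.6]
grip_width: 0.0866
```

```bash
python3 - <<'E'
from h import *
import chk
go(wd([.06,.088,.08]),99.1);p=chk.chk('side')
cv2.imwrite('pics/seated.png',cv2.resize(p[150:290,240:400],None,fx=4.5,fy=4,interpolation=cv2.INTER_CUBIC)[:,:,::-1])
E
```

```text
t 18.93 pos [0.5447 0.0624 0.3608] zaz 9.1 F [ 0.8  0.2 -0.6] w 0.0866 q [-33.   4.  25.  87.  -2.  89.   1.]
 delta [0.0984 0.1473 0.0862] turn opts [ -90.   90. -270.]
side 358 slope deg x,y [-0.25  0.34] z@ 40.7 ((-56.747291564941406, -58.002662658691406), (133.71206665039062, 42.399261474609375), 89.07877349853516) [[-76.6, -122.3, 36.2], [-36.5, 6.8, 43.8]]
```

View pics/seated.png

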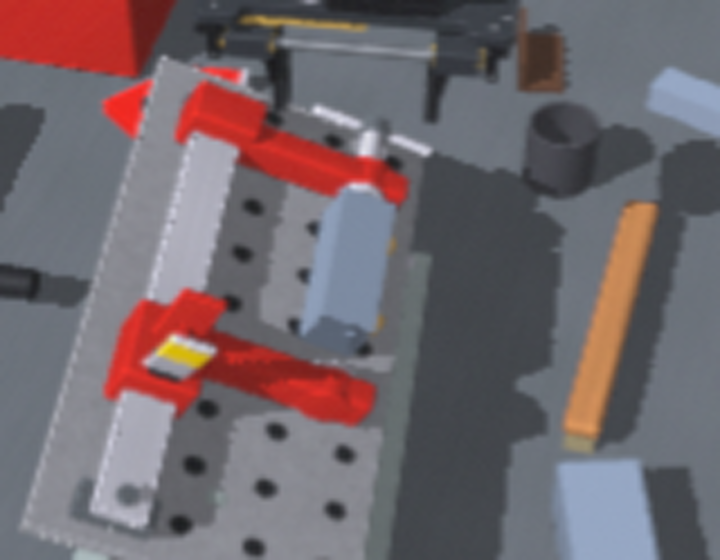

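step_arm(
  deltas=[
    [1,0,0.02,0.012,-10],
    [1,0,0.05,0.03,-20],
    [1,0,0.08,0.05,-30],
    [1,0,0.11,0.065,-40],
    [1,0,0.14,0.08,-50],
    [1,0,0.147,0.086,-60],
    [1,0,0.147,0.086,-70],
    [1,0,0.147,0.086,-80],
    [1,0,0.147,0.086,-90],
    [1,0,0.147,0.086,-90],
    [1,0,0.147,0.086,-90],
  ],
)

```text
time_s: 20.35
tool_pos: [0.6052, 0.2212, 0.3566]
tool_rot: [104.1, 89.9, -156.9]
force: [0.7, 0.4, -1.2]
grip_width: 0.0871
```

```bash
python3 - <<'E'
from h import *
go(wd([.06,.088,.08]),99.1)
E
```

```text
t 20.35 pos [0.6052 0.2212 0.3566] zaz 99.0 F [ 0.7  0.4 -1.2] w 0.0871 q [-32.  16.  13.  73.  -4.  91.  79.]
 delta [ 0.0937 -0.0019  0.0002] turn opts [-1.000e-01  1.799e+02 -1.801e+02]
```

step_arm(
  deltas=[
    [1,0.04,-0.002,0,0],
    [1,0.08,-0.002,0,0],
    [1,0.094,-0.002,0,0],
    [0.3,0.094,-0.002,0,0],
    [0.1,0.094,-0.002,0,0],
    [0,0.094,-0.002,0,0],
    [-0.2,0.094,-0.002,0,0],
    [-0.5,0.094,-0.002,0,0],
    [-0.5,0.094,-0.002,0,0],
    [-0.5,0.094,-0.002,0,0],
  ],
  newtons=30,
)

```text
time_s: 21.6
tool_pos: [0.6079, 0.2219, 0.2655]
tool_rot: [-74.5, 89.9, 24.7]
force: [-1.5, 0.2, 7.1]
grip_width: 0.0306
```

```bash
python3 - <<'E'
from h import *
go(wd([.06,.043,.08]),99.1);print(pl(monitor.get_obs()['tool_pos']))
E
```

```text
t 21.6 pos [0.6079 0.2219 0.2655] zaz 99.2 F [-1.5  0.2  7.1] w 0.0306 q [-32.  17.  12.  82.  -4.  81.  79.]
 delta [ 0.0026  0.0011 -0.0451] turn opts [ 1.000e-01  1.801e+02 -1.799e+02]
[0.06209427 0.08813431 0.08195792]
```

step_arm(
  deltas=[
    [-0.5,0,0,-0.004,0],
    [-0.5,0,0,-0.01,0],
    [-0.5,0,0,-0.017,0],
    [-0.5,0,0,-0.024,0],
    [-0.5,0,0,-0.029,0],
    [-0.5,0,0,-0.033,0],
    [-0.5,0,0,-0.035,0],
    [-0.5,0,0,-0.037,0],
    [-0.5,0,0,-0.039,0],
    [-0.5,0,0,-0.041,0],
    [-0.5,0,0,-0.041,0],
  ],
)

```text
time_s: 22.98
tool_pos: [0.6136, 0.1865, 0.2656]
tool_rot: [-24.0, 89.6, 75.4]
force: [-1.4, 9.7, 5.3]
grip_width: 0.0305
```

```bash
python3 - <<'E'
from h import *
import chk
go(wd([.06,.043,.08]),99.1);print(pl(monitor.get_obs()['tool_pos']))
for n in('side','top'):
    chk.chk(n)
    p,d=read_camera(n);Q=pl(cloud(n,d),O[n])*1000;c=p.astype(int)
    k=(c[...,0]>100)&(c[...,1]<70)&(c[...,2]<70)&(abs(Q[...,2]-38)<4)&(Q[...,0]<20)&(Q[...,0]>-100)&(Q[...,1]>-20)&(Q[...,1]<80)
    if k.sum()>20: print(n,'jaw arm y',np.percentile(Q[k][:,1],[2,98]).round(1),k.sum())
E
```

```text
t 22.98 pos [0.6136 0.1865 0.2656] zaz 99.4 F [-1.4  9.7  5.3] w 0.0305 q [-30.  17.  13.  83.  -4.  80.  83.]
 delta [ 0.0027  0.0011 -0.0092] turn opts [   0.3  180.3 -179.7]
[0.06212564 0.05220709 0.0820054 ]
side 359 slope deg x,y [-0.82  0.12] z@ 40.8 ((-56.86695098876953, -58.637962341308594), (134.36874389648438, 42.030399322509766), 89.69569396972656) [[-76.0, -122.4, 36.6], [-36.4, 7.1, 43.9]]
side jaw arm y [15.8 41.9] 212
top 632 slope deg x,y [-0.35  0.01] z@ 40.0 ((-56.4677848815918, -58.11091613769531), (41.43635940551758, 127.7231216430664), 0.4039003252983093) [[-76.1, -121.0, 36.4], [-36.8, 4.2, 43.6]]
top jaw arm y [15.  38.6] 311
```

step_arm(
  deltas=[
    [-0.5,0,0,-0.002,0],
    [-0.5,0,0,-0.004,0],
    [-0.5,0,0,-0.006,0],
    [-0.5,0,0,-0.007,0],
    [-0.5,0,0,-0.007,0],
  ],
)

```text
time_s: 23.8
tool_pos: [0.6143, 0.182, 0.2656]
tool_rot: [-18.7, 89.4, 80.8]
force: [-2.0, 12.8, 5.8]
grip_width: 0.03
```

```bash
python3 - <<'E'
from h import *
import chk
go(wd([.06,.043,.08]),99.1);print(pl(monitor.get_obs()['tool_pos']));chk.chk('side');chk.chk('top')
E
```

```text
t 23.8 pos [0.6143 0.182  0.2656] zaz 99.5 F [-2.  12.8  5.8] w 0.03 q [-29.  17.  13.  83.  -4.  80.  84.]
 delta [ 0.0027  0.0011 -0.0047] turn opts [   0.4  180.4 -179.6]
[0.06213539 0.04771544 0.08198118]
side 360 slope deg x,y [-0.79 -0.04] z@ 40.7 ((-56.363861083984375, -60.603660583496094), (133.91140747070312, 41.394527435302734), 89.98072052001953) [[-76.0, -123.9, 36.3], [-35.9, 4.0, 43.9]]
top 633 slope deg x,y [0.31 0.18] z@ 40.0 ((-56.47550964355469, -61.118003845214844), (41.66462707519531, 128.14878845214844), 0.0128946453332901) [[-76.3, -123.9, 36.4], [-36.6, 1.6, 43.5]]
```

step_arm(
  deltas=[
    [-0.5,0,0,-0.0015,0],
    [-0.5,0,0,-0.003,0],
    [-0.5,0,0,-0.0045,0],
    [-0.5,0,0,-0.005,0],
    [-0.5,0,0,-0.005,0],
  ],
)

```text
time_s: 24.52
tool_pos: [0.6151, 0.1778, 0.2656]
tool_rot: [-17.8, 89.4, 81.8]
force: [-1.5, 13.5, 4.3]
grip_width: 0.0307
```

```bash
python3 - <<'E'
from h import *
import chk
go(wd([.06,.043,.08]),99.1);print(pl(monitor.get_obs()['tool_pos']));chk.chk('side');chk.chk('top')
E
```

```text
t 24.52 pos [0.6151 0.1778 0.2656] zaz 99.5 F [-1.5 13.5  4.3] w 0.0307 q [-29.  16.  13.  83.  -4.  80.  84.]
 delta [ 0.0027  0.0011 -0.0004] turn opts [   0.4  180.4 -179.6]
[0.06216892 0.04340208 0.08199246]
side 364 slope deg x,y [-0.46  0.08] z@ 40.6 ((-56.01520538330078, -64.83189392089844), (41.487510681152344, 132.89566040039062), 0.12014281749725342) [[-76.4, -127.7, 36.3], [-36.3, -0.9, 43.9]]
top 644 slope deg x,y [-0.27  0.12] z@ 39.9 ((-56.34426498413086, -65.15585327148438), (41.324562072753906, 128.32479858398438), 0.6391211152076721) [[-76.4, -127.9, 36.4], [-36.7, -2.1, 43.8]]
```

step_arm(
  deltas=[
    [-0.5,0,0,-0.001,0],
    [-0.5,0,0,-0.002,0],
    [-0.5,0,0,-0.002,0],
  ],
)

```text
time_s: 25.0
tool_pos: [0.6152, 0.1773, 0.2655]
tool_rot: [-16.2, 89.3, 83.5]
force: [-3.7, 16.7, 5.3]
grip_width: 0.03
```

step_arm(
  deltas=[
    [-0.5,0,0,-0.001,0],
    [-0.5,0,0,-0.002,0],
    [-0.5,0,0,-0.003,0],
    [-0.5,0,0,-0.003,0],
  ],
)

```text
time_s: 25.5
tool_pos: [0.6153, 0.1768, 0.2655]
tool_rot: [-14.2, 89.1, 85.5]
force: [-3.2, 20.6, 5.0]
grip_width: 0.03
```

step_arm(
  deltas=[
    [-0.5,0,0,-0.002,0],
    [-0.5,0,0,-0.004,0],
    [-0.5,0,0,-0.006,0],
    [-0.5,0,0,-0.006,0],
    [-0.5,0,0,-0.006,0],
  ],
  newtons=40,
)

```text
time_s: 26.12
tool_pos: [0.6169, 0.1664, 0.2655]
tool_rot: [-18.0, 89.4, 81.5]
force: [-1.9, 12.6, 5.1]
grip_width: 0.0304
```

```bash
python3 - <<'E'
from h import *
import chk
go(wd([.06,.043,.08]),99.1);print(pl(monitor.get_obs()['tool_pos']),monitor.get_obs()['joint_velocities'].round(1));chk.chk('side');chk.chk('top')
E
```

```text
t 26.12 pos [0.6169 0.1664 0.2655] zaz 99.5 F [-1.9 12.6  5.1] w 0.0304 q [-28.  16.  14.  84.  -4.  80.  85.]
 delta [0.0027 0.0011 0.0111] turn opts [   0.4  180.4 -179.6]
[0.06218114 0.03186664 0.08187094] [ 0.1  0.   0.1 -0.  -0.1 -0.1  0. ]
side 317 slope deg x,y [-0.07 -0.05] z@ 41.4 ((-56.42539596557617, -69.19759368896484), (41.36012268066406, 128.94923400878906), 0.1602020114660263) [[-76.2, -132.0, 37.4], [-36.1, -8.0, 43.9]]
top 619 slope deg x,y [0.23 0.15] z@ 40.8 ((-56.052635192871094, -71.06124877929688), (127.04423522949219, 42.03620529174805), 89.93472290039062) [[-76.8, -133.1, 36.6], [-36.6, -9.2, 43.9]]
```

```bash
python3 - <<'E'
from h import *
ims=[]
for n,(u,v) in(('side',(320,200)),('top',(325,180))):
    p,d=read_camera(n);np.save(f'{n}_d.npy',d)
    ims.append(cv2.resize(p[v-45:v+55,u-45:u+55],(400,400),interpolation=cv2.INTER_CUBIC))
    Q=pl(cloud(n,d),O[n])*1000;c=p.astype(int)
    blue=(c[...,2]-c[...,0]>15)&(c[...,2]>90)
    k=(Q[...,2]>15)&(Q[...,2]<70)&(Q[...,0]>-100)&(Q[...,0]<-10)&(Q[...,1]>-150)&(Q[...,1]<40)
    for y in range(-145,35,10):
        m=k&(abs(Q[...,1]-y)<5)&(abs(Q[...,0]+57)<12)
        if m.sum():print(n,y,m.sum(),np.median(Q[m][:,2]).round(1),blue[m].mean().round(2))
    k=(c[...,0]>100)&(c[...,1]<70)&(c[...,2]<70)&(abs(Q[...,2]-38)<4)&(Q[...,0]<20)&(Q[...,0]>-100)
    for lo,hi in((-180,-110),(-20,80)):
        kk=k&(Q[...,1]>lo)&(Q[...,1]<hi)
        if kk.sum(): print(n,'arm',np.percentile(Q[kk][:,1],[2,98]).round(1))
cv2.imwrite('pics/prob.png',np.hstack(ims)[:,:,::-1])
E
```

```text
side -145 13 39.9 0.0
side -135 15 40.2 0.6
side -125 14 40.9 1.0
side -115 15 41.6 1.0
side -105 14 41.6 1.0
side -95 18 41.8 1.0
side -85 16 41.6 1.0
side -75 20 42.5 1.0
side -65 17 41.6 1.0
side -55 19 41.5 1.0
side -45 18 41.9 1.0
side -35 19 41.7 1.0
side -25 18 41.0 1.0
side -15 22 42.4 0.86
side -5 21 39.8 0.19
side 5 18 40.2 0.0
side 15 32 35.4 0.0
side 25 23 29.1 0.0
side arm [-162.6 -134.9]
side arm [-4.9 22.3]
top -145 31 38.5 0.0
top -135 31 40.2 0.42
top -125 30 41.2 1.0
top -115 30 41.3 1.0
top -105 30 40.8 1.0
top -95 29 41.3 1.0
top -85 31 40.5 1.0
top -75 31 41.1 1.0
top -65 31 40.7 1.0
top -55 30 41.2 1.0
top -45 31 41.5 1.0
top -35 30 40.8 1.0
top -25 28 40.7 1.0
top -15 27 40.3 1.0
top -5 30 38.8 0.27
top 5 28 39.6 0.0
top 15 14 37.9 0.0
top arm [-162.2 -137.6]
top arm [-5.2 16.3]
```

View pics/prob.png

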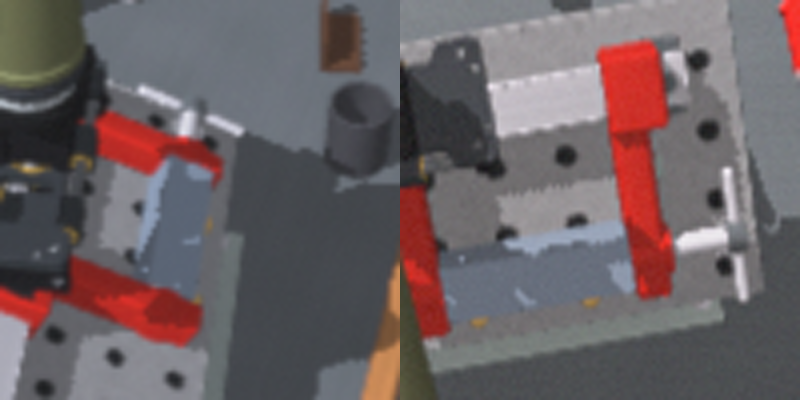

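step_arm(
  deltas=[
    [-0.5,0,0,0.004,0],
    [-0.5,0,0,0.009,0],
    [-0.5,0,0,0.014,0],
    [-0.5,0,0,0.02,0],
    [-0.5,0,0,0.026,0],
    [-0.5,0,0,0.032,0],
    [-0.5,0,0,0.038,0],
    [-0.5,0,0,0.044,0],
    [-0.5,0,0,0.05,0],
    [-0.5,0,0,0.05,0],
  ],
)

```text
time_s: 27.58
tool_pos: [0.6112, 0.2027, 0.2653]
tool_rot: [-165.9, 89.7, -67.0]
force: [-1.3, -8.2, 6.9]
grip_width: 0.0306
```

```bash
cat > chk2.py <<'E'
from h import *
import chk
def run():
    go(wd([.06,.043,.08]),99.1);print(pl(monitor.get_obs()['tool_pos']))
    for n in('side','top'):
        p=chk.chk(n);d=read_camera(n)[1];Q=pl(cloud(n,d),O[n])*1000;c=p.astype(int)
        k=(c[...,0]>100)&(c[...,1]<70)&(c[...,2]<70)&(abs(Q[...,2]-38)<4)&(Q[...,0]<20)&(Q[...,0]>-100)
        for lo,hi in((-180,-110),(-20,80)):
            kk=k&(Q[...,1]>lo)&(Q[...,1]<hi)
            if kk.sum()>20: print(n,'arm',np.percentile(Q[kk][:,1],[2,98]).round(1))
        b=(c[...,2]-c[...,0]>15)&(c[...,2]>90)&(abs(Q[...,2]-41)<5)&(abs(Q[...,0]+57)<14)&(Q[...,1]>-150)&(Q[...,1]<60)
        if b.sum()>20: print(n,'tube y ends',np.percentile(Q[b][:,1],[.5,99.5]).round(1))
    return p
if __name__=='__main__': run()
E
python3 chk2.py
```

```text
t 27.57 pos [0.6112 0.2027 0.2653] zaz 98.9 F [-1.3 -8.2  6.9] w 0.0306 q [-31.  17.  13.  83.  -3.  81.  81.]
 delta [ 0.0025  0.0012 -0.0255] turn opts [  -0.2  179.8 -180.2]
[0.0621777  0.06855764 0.0816315 ]
side 323 slope deg x,y [ 0.14 -0.  ] z@ 40.7 ((-56.60163116455078, -68.0518798828125), (130.10780334472656, 41.89030456542969), 89.27421569824219) [[-76.5, -132.0, 36.6], [-36.5, -5.6, 43.9]]
side arm [-161.5 -135.5]
side arm [32.3 56.9]
side tube y ends [-133.1   -6.9]
top 633 slope deg x,y [ 0.24 -0.4 ] z@ 40.4 ((-56.579078674316406, -70.70816040039062), (41.135555267333984, 127.77105712890625), 0.5495213866233826) [[-76.2, -132.7, 36.7], [-36.4, -8.0, 43.9]]
top arm [-162.9 -137.4]
top arm [30.9 54.5]
top tube y ends [-133.2   -7.5]
```

step_arm(
  deltas=[
    [0,0,0,-0.002,0],
    [0.3,0,0,-0.002,0],
    [0.7,0,0,-0.002,0],
    [0.8,0,0,-0.002,0],
    [0.6,-0.05,0,0,0],
    [0.4,-0.1,0,0,0],
    [0.38,-0.1,0,0,0],
  ],
  newtons=20,
)

```text
time_s: 28.65
tool_pos: [0.6114, 0.2075, 0.3685]
tool_rot: [-84.8, 89.5, 14.2]
force: [0.7, -0.0, 0.0]
grip_width: 0.0617
```

```bash
python3 - <<'E'
from h import *
go(sp(-.0105,0,.06),9.1)
E
```

```text
t 28.65 pos [0.6114 0.2075 0.3685] zaz 99.1 F [ 0.7 -0.   0. ] w 0.0617 q [-31.  16.  13.  72.  -4.  92.  81.]
 delta [ 0.1669  0.0862 -0.1384] turn opts [ 90. 270. -90.]
```

step_arm(
  deltas=[
    [0.38,0,0.02,-0.03,10],
    [0.38,0,0.04,-0.06,20],
    [0.38,0,0.06,-0.09,30],
    [0.38,0,0.08,-0.12,40],
    [0.38,0,0.086,-0.138,50],
    [0.38,0,0.086,-0.138,60],
    [0.38,0,0.086,-0.138,70],
    [0.38,0.03,0.086,-0.138,80],
    [0.38,0.06,0.086,-0.138,90],
    [0.38,0.1,0.086,-0.138,90],
    [0.38,0.14,0.086,-0.138,90],
    [0.38,0.14,0.086,-0.138,90],
  ],
)

```text
time_s: 30.15
tool_pos: [0.5439, 0.0572, 0.2197]
tool_rot: [-172.6, 89.5, -163.5]
force: [0.9, 0.3, 0.3]
grip_width: 0.06
```

```bash
python3 - <<'E'
from h import *
go(sp(-.0105,0,.039),9.1)
E
```

```text
t 30.15 pos [0.5439 0.0572 0.2197] zaz 9.1 F [0.9 0.3 0.3] w 0.06 q [-29.   7.  22. 100.  -3.  74.   3.]
 delta [ 0.0397 -0.0006  0.0058] turn opts [   0.  180. -180.]
```

step_arm(
  deltas=[
    [0.38,0,0,0.0058,0],
    [0.38,0.015,0,0.0058,0],
    [0.38,0.03,0,0.0058,0],
    [0.38,0.036,0,0.0058,0],
    [0.38,0.036,0,0.0058,0],
  ],
)

```text
time_s: 30.78
tool_pos: [0.5521, 0.0589, 0.1869]
tool_rot: [-177.0, 89.9, -167.8]
force: [0.7, 1.1, -0.2]
grip_width: 0.06
```

```bash
python3 - <<'E'
from h import *
go(sp(-.0105,0,.039),9.1)
print(monitor.get_obs()['tool_rot'])
E
```

```text
t 30.77 pos [0.5521 0.0589 0.1869] zaz 9.1 F [ 0.7  1.1 -0.2] w 0.06 q [-29.   9.  22. 102.  -4.  70.   3.]
 delta [ 0.007  -0.001  -0.0029] turn opts [   0.  180. -180.]
[-176.9518671    89.92983147 -167.81529682]
```

step_arm(
  deltas=[
    [0.38,0.003,0,-0.003,0],
    [0.38,0.006,0,-0.003,0],
    [0.3,0.006,0,-0.003,0],
    [0.22,0.006,0,-0.003,0],
    [0.16,0.006,0,-0.003,0],
    [0.1,0.006,0,-0.003,0],
    [0.1,0.006,0,-0.003,0],
  ],
  newtons=6,
)

```text
time_s: 31.65
tool_pos: [0.5485, 0.0584, 0.1815]
tool_rot: [174.9, 89.9, -176.0]
force: [-4.3, -0.6, 3.4]
grip_width: 0.0483
```

```bash
python3 chk2.py
```

```text
t 31.65 pos [0.5485 0.0584 0.1815] zaz 9.1 F [-4.3 -0.6  3.4] w 0.0483 q [-29.   9.  22. 103.  -4.  69.   3.]
 delta [-0.0816  0.107   0.0833] turn opts [ -90.   90. -270.]
[-0.05004005 -0.06400394  0.04149915]
side 241 slope deg x,y [ 0.39 -0.7 ] z@ 40.8 ((-56.84101867675781, -59.716278076171875), (41.82606506347656, 111.43175506591797), 0.06942147016525269) [[-76.3, -107.6, 36.3], [-36.5, -6.9, 43.9]]
side arm [31.8 58.2]
side tube y ends [-108.5   -6.7]
top 54 slope deg x,y [-0.45 -0.69] z@ 40.6 ((-56.19068908691406, -127.16203308105469), (12.293030738830566, 38.43511199951172), 89.21234893798828) [[-75.3, -133.3, 36.7], [-37.6, -121.1, 43.8]]
top arm [-162.8 -137.5]
top arm [30.9 54.9]
top tube y ends [-133.6 -121.1]
```

step_arm(
  deltas=[
    [0.1,0,0.001,0,0],
    [0.1,0,0.003,0,0],
    [0.1,0,0.005,0,0],
    [0.1,0,0.007,0,0],
    [0.1,0,0.009,0,0],
    [0.1,0,0.01,0,0],
  ],
)

```text
time_s: 32.6
tool_pos: [0.5476, 0.0677, 0.1812]
tool_rot: [-145.9, 89.9, -136.8]
force: [-3.8, -3.4, 0.2]
grip_width: 0.0478
```

```bash
python3 chk2.py
```

```text
t 32.6 pos [0.5476 0.0677 0.1812] zaz 9.1 F [-3.8 -3.4  0.2] w 0.0478 q [-30.   9.  22. 103.  -3.  69.   2.]
 delta [-0.0818  0.0976  0.0828] turn opts [ -90.   90. -270.]
[-0.04966198 -0.05463937  0.04102745]
side 212 slope deg x,y [-0.61  0.1 ] z@ 40.8 ((-55.919349670410156, -54.933353424072266), (100.70867156982422, 40.51750946044922), 88.90625) [[-75.0, -100.3, 36.2], [-35.3, -5.3, 43.9]]
side arm [32.8 57.3]
side tube y ends [-101.    -5.8]
top 128 slope deg x,y [-0.16 -0.9 ] z@ 40.2 ((-56.125648498535156, -119.6904067993164), (27.32831573486328, 40.3946533203125), 89.02840423583984) [[-75.9, -133.1, 36.5], [-36.3, -106.4, 43.5]]
top arm [-162.9 -137.2]
top arm [32.5 54.7]
top tube y ends [-133.2 -106.1]
```

step_arm(
  deltas=[
    [0.05,0,0,0,0],
    [0.05,0,0,0,0],
    [0.05,0,0.002,0,0],
    [0.05,0,0.004,0,0],
    [0.05,0,0.006,0,0],
    [0.05,0,0.008,0,0],
    [0.05,0,0.009,0,0],
  ],
  newtons=14,
)

```text
time_s: 33.67
tool_pos: [0.5469, 0.0776, 0.1818]
tool_rot: [7.2, 89.9, 16.3]
force: [-1.9, -3.6, 1.3]
grip_width: 0.0462
```

```bash
python3 chk2.py
```

```text
t 33.67 pos [0.5469 0.0776 0.1818] zaz 9.1 F [-1.9 -3.6  1.3] w 0.0462 q [-30.   9.  21. 103.  -3.  69.   1.]
 delta [-0.081   0.0877  0.0822] turn opts [ -90.   90. -270.]
[-0.04857494 -0.04477332  0.04118714]
side 215 slope deg x,y [-0.22  0.59] z@ 40.6 ((-54.163818359375, -41.9493293762207), (96.71469116210938, 40.98525619506836), 89.17081451416016) [[-73.5, -87.3, 36.4], [-33.5, 4.4, 43.8]]
side arm [-158.1 -135.9]
side arm [31.5 57.1]
side tube y ends [-90.3   8.5]
top 147 slope deg x,y [0.36 0.9 ] z@ 40.0 ((-55.226661682128906, -108.75493621826172), (30.812057495117188, 40.34666061401367), 82.59983825683594) [[-75.3, -123.9, 36.8], [-35.6, -92.5, 43.8]]
top arm [-162.7 -137.4]
top arm [45.2 55.1]
top tube y ends [-124.4  -92.2]
```

step_arm(
  deltas=[
    [0.15,0,0,0,0],
    [0.25,0,0,0,0],
    [0.35,0,0,0,0],
    [0.44,0,0,0,0],
    [0.44,0,-0.015,-0.002,0],
    [0.44,0.002,-0.015,-0.003,0],
    [0.44,0.003,-0.015,-0.005,0],
    [0.44,0.003,-0.015,-0.006,0],
    [0.44,0.003,-0.015,-0.0065,0],
    [0.44,0.003,-0.015,-0.007,0],
    [0.44,0.003,-0.015,-0.007,0],
  ],
)

```text
time_s: 35.25
tool_pos: [0.5421, 0.0616, 0.1787]
tool_rot: [26.9, 90.0, 36.0]
force: [0.8, 0.8, 0.1]
grip_width: 0.0627
```

```bash
python3 -c "
from h import *
print(inseat(monitor.get_obs()['tool_pos']),inseat([.5401,.0621,.1781]),monitor.get_obs()['wrist_torque'])";python3 chk2.py
```

```text
[-0.01703929  0.00519279  0.03777418] [-0.01895642  0.00602623  0.03718924] [-0.07819903 -0.01248468  0.01996319]
t 35.25 pos [0.5421 0.0616 0.1787] zaz 9.2 F [0.8 0.8 0.1] w 0.0627 q [-29.   8.  22. 104.  -3.  69.   3.]
 delta [-0.0841  0.1027  0.0894] turn opts [ -89.9   90.1 -269.9]
[-0.05647878 -0.05980721  0.04143615]
side 270 slope deg x,y [-0.98 -0.15] z@ 40.6 ((-55.0885009765625, -52.279117584228516), (115.6593017578125, 42.39012145996094), 89.63615417480469) [[-75.3, -106.8, 36.6], [-34.0, 3.7, 43.8]]
side arm [32.4 56.7]
side tube y ends [-105.5    6.4]
top 36 slope deg x,y [ 0.91 17.17] z@ 40.2 ((-58.383575439453125, -120.85061645507812), (6.033541679382324, 37.60312271118164), 81.22863006591797) [[-76.4, -124.5, 36.6], [-40.3, -115.4, 42.9]]
top arm [-162.  -137.6]
top arm [31.  54.8]
top tube y ends [-124.7 -116.3]
```

step_arm(
  deltas=[
    [0.44,0,0,-0.0005,0],
    [0.44,0,0,-0.001,0],
    [0.44,0,0,-0.0015,0],
    [0.44,0,0,-0.002,0],
    [0.44,0,0,-0.0025,0],
    [0.44,0,0,-0.0025,0],
  ],
)

```text
time_s: 36.2
tool_pos: [0.5401, 0.0612, 0.1789]
tool_rot: [8.0, 89.9, 17.1]
force: [3.3, 2.3, 0.1]
grip_width: 0.0625
```

```bash
python3 -c "
from h import *
print(inseat(monitor.get_obs()['tool_pos']),monitor.get_obs()['wrist_torque'])
import chk;chk.chk('side')"
```

```text
[-0.0190547   0.00515205  0.03795926] [ 0.32554003 -0.67245174  0.0588789 ]
side 269 slope deg x,y [ 0.17 -0.36] z@ 40.8 ((-56.40850067138672, -55.14036178588867), (42.19321060180664, 122.43693542480469), 0.3766613006591797) [[-77.0, -104.9, 36.3], [-36.8, 5.7, 43.9]]
```

step_arm(
  deltas=[
    [0.44,0,0,-0.0007,0],
    [0.44,0,0,-0.001,0],
    [0.44,0,0,-0.001,0],
  ],
)

```text
time_s: 36.62
tool_pos: [0.5396, 0.0612, 0.1792]
tool_rot: [5.5, 89.8, 14.7]
force: [4.5, 2.6, 0.4]
grip_width: 0.0626
```

step_arm(
  deltas=[
    [0.5,-0.002,0,0.003,0],
    [0.5,-0.015,0,0.005,0],
    [0.6,-0.04,0,0.005,0],
    [1,-0.1,0,0.005,0],
    [1,-0.15,0,0.005,0],
    [1,-0.18,0,0.005,0],
    [1,-0.18,0,0.005,0],
  ],
)

```text
time_s: 37.5
tool_pos: [0.5442, 0.0611, 0.3618]
tool_rot: [4.0, 89.7, 13.1]
force: [0.6, 0.1, -0.8]
grip_width: 0.0869
```

```bash
python3 chk2.py; python3 -c "
from h import *
go(wd([.062,.070,.081]),99.1)"
```

```text
t 37.5 pos [0.5442 0.0611 0.3618] zaz 9.1 F [ 0.6  0.1 -0.8] w 0.0869 q [-30.   4.  22.  87.  -1.  89.   1.]
 delta [0.0994 0.1035 0.0868] turn opts [ 90. 270. -90.]
[ 0.02273203 -0.06056332  0.20657406]
side 357 slope deg x,y [-0.89 -0.05] z@ 40.4 ((-56.51313400268555, -61.436302185058594), (41.203006744384766, 136.58407592773438), 0.058352358639240265) [[-76.3, -124.9, 36.3], [-36.2, 5.0, 43.8]]
side arm [-162.3 -134.6]
side arm [31.9 57.8]
side tube y ends [-127.7    5.7]
top few 0
top arm [-162.8 -138. ]
t 37.7 pos [0.5427 0.0614 0.3571] zaz 9.1 F [ 0.3 -0.7 -0.7] w 0.0874 q [-30.   4.  22.  88.  -1.  89.   1.]
 delta [0.0921 0.13   0.0905] turn opts [ -90.   90. -270.]
```

step_arm(
  deltas=[
    [1,0,0.02,0.012,-10],
    [1,0,0.05,0.03,-20],
    [1,0,0.08,0.05,-30],
    [1,0,0.11,0.07,-40],
    [1,0,0.129,0.09,-50],
    [1,0,0.129,0.09,-60],
    [1,0,0.129,0.09,-70],
    [1,0,0.129,0.09,-80],
    [1,0,0.129,0.09,-90],
    [1,0,0.129,0.09,-90],
    [1,0,0.129,0.09,-90],
  ],
)

```text
time_s: 39.08
tool_pos: [0.6117, 0.2031, 0.3577]
tool_rot: [102.3, 89.9, -158.7]
force: [-0.2, -0.4, -0.2]
grip_width: 0.0872
```

```bash
python3 -c "
from h import *
go(wd([.062,.069,.0815]),99.1)"
```

```text
t 39.08 pos [0.6117 0.2031 0.3577] zaz 99.0 F [-0.2 -0.4 -0.2] w 0.0872 q [-29.  16.  11.  73.  -3.  91.  80.]
 delta [0.0926 0.0004 0.0001] turn opts [-1.000e-01  1.799e+02 -1.801e+02]
```

step_arm(
  deltas=[
    [1,0.04,0,0,0],
    [1,0.08,0,0,0],
    [1,0.093,0,0,0],
    [0.3,0.093,0,0,0],
    [0.1,0.093,0,0,0],
    [0,0.093,0,0,0],
    [-0.2,0.093,0,0,0],
    [-0.5,0.093,0,0,0],
    [-0.5,0.093,0,0,0],
    [-0.5,0.093,0,0,0],
  ],
  newtons=30,
)

```text
time_s: 40.33
tool_pos: [0.6124, 0.2028, 0.2674]
tool_rot: [-98.4, 89.9, 0.7]
force: [-2.3, 0.6, 7.0]
grip_width: 0.0304
```

```bash
python3 -c "
from h import *
go(wd([.062,.043,.0815]),99.1);print(pl(monitor.get_obs()['tool_pos']))"
```

```text
t 40.33 pos [0.6124 0.2028 0.2674] zaz 99.1 F [-2.3  0.6  7. ] w 0.0304 q [-29.  17.  10.  82.  -3.  81.  81.]
 delta [ 0.0023  0.0012 -0.0255] turn opts [   0.  180. -180.]
[0.06408154 0.06849862 0.08305771]
```

step_arm(
  deltas=[
    [-0.5,0,0,-0.004,0],
    [-0.5,0,0,-0.009,0],
    [-0.5,0,0,-0.014,0],
    [-0.5,0,0,-0.018,0],
    [-0.5,0,0,-0.021,0],
    [-0.5,0,0,-0.023,0],
    [-0.5,0,0,-0.025,0],
    [-0.5,0,0,-0.027,0],
    [-0.5,0,0,-0.028,0],
    [-0.5,0,0,-0.028,0],
  ],
)

```text
time_s: 41.58
tool_pos: [0.6156, 0.1831, 0.2674]
tool_rot: [-19.3, 89.4, 80.2]
force: [-1.4, 12.6, 4.3]
grip_width: 0.0302
```

```bash
python3 chk2.py
```

```text
t 41.58 pos [0.6156 0.1831 0.2674] zaz 99.5 F [-1.4 12.6  4.3] w 0.0302 q [-27.  17.  11.  83.  -4.  81.  83.]
 delta [ 0.0045  0.0025 -0.0056] turn opts [   0.4  180.4 -179.6]
[0.06412942 0.04853644 0.08306418]
side 355 slope deg x,y [-0.17 -0.2 ] z@ 40.6 ((-56.367313385009766, -60.74180603027344), (42.032535552978516, 133.82403564453125), 0.46369680762290955) [[-76.5, -124.6, 36.3], [-36.0, 4.5, 43.9]]
side arm [-162.2 -134.4]
side arm [12.4 38.2]
side tube y ends [-126.9    6.2]
top 640 slope deg x,y [-0.2   0.09] z@ 40.1 ((-56.91786575317383, -60.45857238769531), (41.840919494628906, 128.29531860351562), 0.4587886333465576) [[-76.6, -123.0, 36.4], [-36.6, 2.4, 43.6]]
top arm [-162.5 -137.6]
top arm [11.2 34.6]
top tube y ends [-123.4    3. ]
```

step_arm(
  deltas=[
    [-0.5,0,0,-0.0015,0],
    [-0.5,0,0,-0.003,0],
    [-0.5,0,0,-0.004,0],
    [-0.5,0,0,-0.0045,0],
    [-0.5,0,0,-0.0045,0],
  ],
)

```text
time_s: 42.4
tool_pos: [0.6162, 0.1789, 0.2673]
tool_rot: [-18.0, 89.4, 81.5]
force: [-1.0, 13.8, 4.9]
grip_width: 0.0303
```

```bash
python3 chk2.py
```

```text
t 42.4 pos [0.6162 0.1789 0.2673] zaz 99.5 F [-1.  13.8  4.9] w 0.0303 q [-27.  17.  11.  83.  -4.  81.  84.]
 delta [ 0.0045  0.0024 -0.0013] turn opts [   0.4  180.4 -179.6]
[0.06407514 0.04432313 0.08303281]
side 349 slope deg x,y [0.25 0.  ] z@ 40.9 ((-56.18791961669922, -63.74952697753906), (42.001346588134766, 131.0408935546875), 0.0052932132966816425) [[-76.2, -127.8, 36.4], [-36.3, -0.6, 43.9]]
side arm [-162.7 -134.6]
side arm [ 9.1 33.8]
side tube y ends [-125.8    0.5]
top 640 slope deg x,y [0.18 0.07] z@ 39.9 ((-56.63593292236328, -64.5860366821289), (128.10545349121094, 41.952110290527344), 89.80632019042969) [[-76.3, -127.2, 36.4], [-36.4, -1.8, 43.6]]
top arm [-161.9 -137.3]
top arm [ 7.5 30.5]
top tube y ends [-128.2   -1.1]
```

step_arm(
  deltas=[
    [-0.5,0,0,-0.0005,0],
    [-0.5,0,0,-0.001,0],
    [-0.5,0,0,-0.001,0],
  ],
)

```text
time_s: 42.98
tool_pos: [0.6163, 0.1781, 0.2674]
tool_rot: [-18.0, 89.4, 81.5]
force: [-2.0, 14.5, 5.2]
grip_width: 0.0301
```

```bash
python3 -c "
from h import *
print(pl(monitor.get_obs()['tool_pos']))"
```

```text
[0.0641149  0.04352918 0.08305489]
```

step_arm(
  deltas=[
    [-0.5,0,0,-0.0005,0],
    [-0.5,0,0,-0.001,0],
    [-0.5,0,0,-0.001,0],
  ],
)

```text
time_s: 43.35
tool_pos: [0.6164, 0.1779, 0.2673]
tool_rot: [-16.8, 89.4, 82.8]
force: [-2.3, 14.4, 4.5]
grip_width: 0.0306
```

```bash
python3 -c "
from h import *
print(pl(monitor.get_obs()['tool_pos']))"
```

```text
[0.06408958 0.04330027 0.08304321]
```

step_arm(
  deltas=[
    [-0.5,0,0,-0.0005,0],
    [-0.5,0,0,-0.001,0],
    [-0.5,0,0,-0.0015,0],
    [-0.5,0,0,-0.0015,0],
    [-0.5,0,0,-0.0015,0],
  ],
)

```text
time_s: 43.98
tool_pos: [0.6164, 0.1776, 0.2673]
tool_rot: [-15.8, 89.3, 83.8]
force: [-1.5, 15.2, 4.4]
grip_width: 0.0303
```

```bash
python3 chk2.py
```

```text
t 43.98 pos [0.6164 0.1776 0.2673] zaz 99.6 F [-1.5 15.2  4.4] w 0.0303 q [-27.  16.  11.  83.  -4.  81.  84.]
 delta [ 0.0045  0.0025 -0.    ] turn opts [   0.5  180.5 -179.5]
[0.06411278 0.04298535 0.08303146]
side 347 slope deg x,y [0.3  0.17] z@ 40.6 ((-56.667869567871094, -64.6801528930664), (41.77233123779297, 133.2515106201172), 0.30821308493614197) [[-77.0, -128.3, 36.6], [-36.1, -0.4, 43.8]]
side arm [-161.9 -134.7]
side arm [ 5.7 32.4]
side tube y ends [-129.3    0.6]
top 640 slope deg x,y [-0.11  0.11] z@ 40.0 ((-56.44729232788086, -65.58477783203125), (41.57194519042969, 129.0083465576172), 0.6608963012695312) [[-76.1, -128.5, 36.3], [-36.8, -2.6, 43.5]]
top arm [-162.5 -137.3]
top arm [ 5.8 28.4]
top tube y ends [-129.1   -1.5]
```

step_arm(
  deltas=[
    [-0.5,0,0,-0.001,0],
    [-0.5,0,0,-0.0015,0],
    [-0.5,0,0,-0.0015,0],
  ],
)

```text
time_s: 44.55
tool_pos: [0.6165, 0.1773, 0.2673]
tool_rot: [-14.8, 89.2, 84.8]
force: [-2.2, 18.3, 4.2]
grip_width: 0.0302
```

step_arm(
  deltas=[
    [-0.25,0,0,0,0],
    [-0.1,0,0,0,0],
    [0.1,0,0,0.002,0],
    [0.4,0,0,0.004,0],
    [0.8,0,0,0.006,0],
    [0.9,0,0,0.006,0],
  ],
)

```text
time_s: 45.3
tool_pos: [0.6171, 0.1742, 0.2655]
tool_rot: [-38.5, 89.9, 60.8]
force: [1.2, 1.7, 0.4]
grip_width: 0.0699
```

```bash
python3 chk2.py
```

```text
t 45.3 pos [0.6171 0.1742 0.2655] zaz 99.2 F [1.2 1.7 0.4] w 0.0699 q [-27.  17.  11.  83.  -3.  81.  83.]
 delta [0.0026 0.0026 0.0035] turn opts [ 1.000e-01  1.801e+02 -1.799e+02]
[0.06343478 0.03953706 0.08131445]
side 353 slope deg x,y [-0.16  0.12] z@ 40.6 ((-56.45198059082031, -65.70760345458984), (41.195037841796875, 131.8559112548828), 0.16893981397151947) [[-76.4, -127.0, 36.3], [-36.2, -0.6, 43.7]]
side arm [-161.  -135.4]
side arm [ 6. 32.]
side tube y ends [-128.     1.1]
top 634 slope deg x,y [0.51 0.12] z@ 40.2 ((-56.67909240722656, -65.65119171142578), (128.12643432617188, 41.34700393676758), 89.9552993774414) [[-76.5, -128.6, 36.6], [-36.6, -2.9, 43.7]]
top arm [-162.7 -137.3]
top arm [ 5.8 26.8]
top tube y ends [-128.7   -2.4]
```

step_arm(
  deltas=[
    [1,0,0,0.0035,0],
    [1,0,0,0.0035,0],
    [1,-0.04,0,0.0035,0],
    [1,-0.1,0,0.0035,0],
    [1,-0.16,0,0.0035,0],
    [1,-0.17,0,0.0035,0],
    [1,-0.17,0,0.0035,0],
  ],
)

```text
time_s: 46.38
tool_pos: [0.6166, 0.1755, 0.4359]
tool_rot: [-85.3, 89.9, 13.9]
force: [0.4, 0.0, -1.2]
grip_width: 0.0871
```

```bash
python3 - <<'E'
from h import *
import chk2
chk2.run()
p,d=read_camera('side');cv2.imwrite('pics/final.png',cv2.resize(p[150:290,240:400],None,fx=4.5,fy=4,interpolation=cv2.INTER_CUBIC)[:,:,::-1])
E
```

```text
t 46.38 pos [0.6166 0.1755 0.4359] zaz 99.1 F [ 0.4  0.  -1.2] w 0.0871 q [-27.  17.  12.  64.  -3. 100.  83.]
 delta [0.173  0.0024 0.0021] turn opts [   0.  180. -180.]
[0.13514762 0.04090684 0.23583622]
side 368 slope deg x,y [-0.92 -0.06] z@ 40.7 ((-56.87987518310547, -64.71233367919922), (41.86135482788086, 132.87564086914062), 0.04564906284213066) [[-76.0, -127.0, 36.4], [-36.5, 0.3, 43.9]]
side arm [-161.2 -136.8]
side arm [ 6.2 32. ]
side tube y ends [-128.4    1.4]
top 658 slope deg x,y [0.68 0.03] z@ 40.0 ((-56.560882568359375, -65.53514099121094), (41.8990478515625, 129.90231323242188), 1.038462519645691) [[-76.6, -129.4, 36.5], [-36.5, -1.9, 43.8]]
top arm [-162.7 -137.7]
top arm [ 5.4 29. ]
top tube y ends [-130.2   -1.3]
```

View pics/final.png

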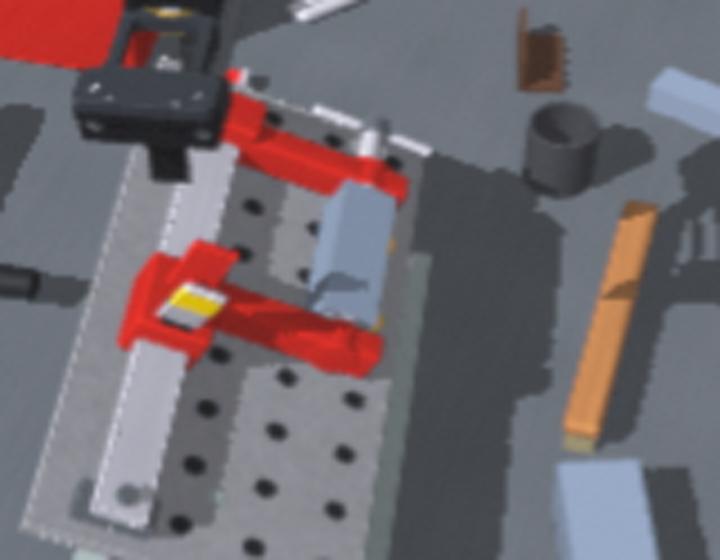

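The picture shows the tube clamped between both pads at about (350,250), against the pins (brass at (390,245) and (378,322)). The tab is sprung out at (190,305) and the gripper is clear of everything. Handing in.

```bash
python3 -c "
from h import *
print(env.sign_off())"
```

```text
the job is handed in; nothing more can be done
None
```

The tube is clamped in the fixture and the job is handed in at about 46.5 s of robot time, but only after a first clamping attempt that I had to undo.

**What I did:** I squeezed the tab and slid the jaw open to about 174 mm. I picked the middle-sized tube and laid it on the plate, letting it roll into the tilt as the fingers opened slowly. I pushed it down against both pins, squeezed the tab again, closed the jaw until the tube stopped moving, and let go.

**What went wrong:** On the first closing I pressed past about 20 N. The tube jumped about 6 mm further at each end, apparently because both 34 mm pads slid into its open ends. With the tab squeezed I opened the jaw again. I dragged the tube back off the fixed pad with a light grip; the first try, at 6 N, slipped. I then re-seated it against the pins and closed the jaw again, stopping at about 18 N of hand force, most of it jaw friction.

**Last checks, after letting go:**

| Check | Measured | Wanted |
|---|---|---|
| Tube centre in the plate's frame, x | -56.6 to -56.9 mm | -57 mm |
| Tube centre in the plate's frame, y | -64.7 to -65.5 mm | -65 mm |
| Tube top, out of the plate | about 40 mm, within 1° of flat | 40 mm |
| Jaw opening | about 130 mm | 130 mm (the tube's length) |

- The two cameras agree to about 1 mm.
- The jaw did not move on release, the tab is sprung out, and the gripper is clear.
- In the last picture the offcuts and brush in view are where they were. I did not re-measure any of the other things on the bench.
- I did not test the holding force. The clamping preload is only a few newtons.

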